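# Fit the ring and cap from the sloping tray onto the flange stem

### The job

Pluck the thick plain ring out of its pocket in the sloping tray and lower it over the upright stem of the flange until it lies flat on the boss; then pluck the steel cap from the tray and lower it over the stem, open side down, until it sits flat on the ring. Lower both gently all the way instead of letting them drop, and leave the two solid rollers in their pockets and the jar and small box where they are.

Things in the scene. Friction and masses are not known exactly. Their poses are not given: they have to be found in the camera images.
- tray: fixed pocket tray: aluminium plate 96 x 264 x 12 mm on a dark steel stand. Origin: on the bench under the plate's middle; z up, y along the row of pockets, x level, away from the robot. The plate rises toward +x at 30 degrees, facing the robot; its outward normal in this frame is (-0.5, 0, 0.866). Its lower edge is 21 to 31 mm, its upper edge 69 to 79 mm above the bench
- tray_face (a point): middle of the plate's face, at (-6, 0, 55.4) mm in the tray's frame. Four square pockets, 39 mm wide and 6 mm deep, sunk square into the face, lie in one row through this point at y = -93, -31, 31, 93 mm of the tray. Each holds one part, standing along the plate's normal, up to 2 mm off centre; which part is in which pocket varies
- ring: loose thick plain steel ring, outside diameter 36 mm, height 18 mm, open bore 20 mm (19 mm in places) right through, about 90 g. Origin: centre of its underside; z along its axis (in the tray: along the plate's outward normal). It stands 12 mm out of its pocket. The ring is the same either way up
- cap: loose round steel cap, 36 mm across, 30 mm high, fine dark grooves round its side, closed top with a bevel over the last 5 mm; a blind bore 20 mm across and 18 mm deep opens at its underside. About 100 g. Origin: centre of the open underside; z along its axis toward the closed top. In the tray it stands open side down, 24 mm out of its pocket
- flange: fixed dark steel flange: disc 90 mm across, 12 mm high, with four 4 mm screw heads; a boss 40 mm across, its flat top 20 mm above the bench; an upright steel stem 14 mm across, its tip 54 mm above the bench, narrowing to 8 mm over the last 4 mm. Origin: centre of its underside on the bench; z up. With ring and cap fitted the cap's underside is 38 mm above the bench
- seat (a point): centre of the boss's flat top, on the axis of the stem, 20 mm above the bench, where the ring's underside must lie
- roller_a: loose solid steel roller, plain smooth side, plain flat top, no bore; 36 mm across, 22 mm high, standing in a tray pocket along the plate's normal; to be left alone. Origin: centre of its underside
- roller_b: a second roller, the same as roller_a, in another pocket; to be left alone
- pot: white jar with a red lid, 64 mm across, 62 mm high, standing loose behind the flange; to be left alone. Origin: centre of its underside
- card_box: small loose blue card box, 55 x 85 x 23 mm, lying on the bench to the right of the flange; to be left alone. Origin: centre of its underside

How it is judged:
By the outcome, as a careful person would: the job done as asked, in the order asked, and still so for the second after the job is handed in, with the robot touching nothing.
It also fails if it takes over 61 s, if anything falls off the work surface, if the arm or the gripper's body presses on something with over 40 N, if the wrist force passes 120 N, or if a joint passes its speed limit or range.

### The arm

A 7-joint arm with a two-finger parallel gripper is mounted at the origin on a cart in front of the work surface, level with it; the furniture and walls round the work are solid. World frame = base frame: x ahead of the robot, y to its left, z up, the work surface at z = 0. Lengths are in m, angles in rad, forces in N, time in s.
With the tool pointing down it reaches from about 0.4 to 0.85 m from the base axis. Payload 10.4 kg.
Tool frame: the origin (TCP) lies on the centre line of the jaws, within the pads' length; the fingertips stand 22 mm ahead of it and the grasp point (between the pads) lies 3 mm ahead of it; z points along the fingers, y is the line along which they close (so a half turn about z gives the same grasp; the last joint's range is limited). The gripper opens to 87 mm and grips with 3 to 60 N. Pads are 19 mm wide; open, the fingers measure 117 mm over their backs; the gripper's body (75 mm by 190 mm) begins 51 mm behind the grasp point.
Start: joints at [1.091, 0.332, -0.065, 1.46, 0.022, 1.35, -0.088], TCP at [0.276, -0.561, 0.245] pointing down, gripper open.
Joint ranges: [-2.6, 2.6], [-0.5, 2.12], [-1.47, 1.34], [0.16, 2.42], [-1.27, 4.41], [0.06, 2.06], [-2.6, 2.6]. Speed limits (rad/s): [2.22, 2.22, 2.79, 2.79, 3.14, 3.14, 3.14].

### API

Orientations are given as a unit quaternion [x, y, z, w].
In Python, from bench import r, camrig, close_job gives the robot as it stands (r), with the cameras (camrig) and the job as plain functions.
- The arm moves only by the tool jog_arm, called after "Emit:" as name(argument=value, ...) on one line, values as JSON. Schema: {"type":"object","properties":{"increments":{"type":"array","items":{"type":"array","items":{"type":"array","items":{"type":"number"},"minItems":5,"maxItems":5},"minItems":1,"maxItems":12},"minItems":1,"maxItems":1},"grip_force":{"type":"number"},"only":{"type":"string"},"quiet":{"type":"boolean"},"lines":{"type":"string"}},"required":["increments"],"additionalProperties":false}. increments is a list that holds a single list of rows (three levels of brackets), with 1 to 12 rows, each of 5 numbers: dx, dy, dz in normalised numbers (1 is 0.8 m), then a turn about the tool's z in parts of the range, where 1.0 means 2 rad, then the finger opening in m; each row is the pose to reach, as a shift and turn from the pose commanded when the call began, along the tool's axes at that moment; what a row does not reach only later rows make up. A row lasts 1/10 s, in which the tool goes at most 0.05 m and 0.15 rad, less where a joint would pass 70% of its speed; a pose out of reach is approached as far as the arm can. The fingers move at their own pace and stop on an object; grip_force is the grip in N (left out, the last holds). Time passes only in rows, so rows that do not move let the fingers close. The tool returns the time, the measured TCP pose, the force, the opening and the grip force at its end. only (a regular expression) keeps the lines of the reply that match it, lines (a string "A,B") keeps lines A to B, and quiet returns only ok. Shift and turn numbers lie between -1 and 1, and a call with a number outside is refused. Input that does not fit is refused with a message, and nothing moves.
- r.read_state(): the state, without advancing time (a new reading comes with each control period).
- camrig.camera(name): name is "scene" or "top"; returns a dict with "img" (400x640x3 uint8, red, green, blue), "fx", "fy", "cx", "cy" (pixels), "k1" (the pictures are not rectified: a ray, as slopes to the right and down, at radius r is drawn at 1 + k1 r^2 times it, then the intrinsics apply), "pose" (4x4, takes a point from camera to world coordinates). Camera axes: x right, y down, z forward; pixel columns grow to the right and rows downward; lengths in m; the calibration is good to about 2 mm. A picture is of the moment at which its call begins. There is no depth.
- close_job(): hands the job in; it is judged then, once.
The state is a dict: "time": time; "joint_positions": joint angles; "joint_vel": joint speeds; "joint_torque": joint torques, N m; "ee_pos": TCP position; "eef_rot": TCP orientation; "ft_force": force on the tool from outside, world axes, zero at the start; "torque": the same for the moment, N m; "width": finger opening in m; "grip_force": force on a finger pad.
Only numpy, scipy, OpenCV 4.12 (cv2) and the standard library are available. Lean on these libraries where they do the work, as an engineer would, in place of code of your own. Each camera call takes 0.05 s, during which the arm holds its last target. There are 200 camera calls.

## Working session

There is one attempt and no reset: what is moved stays moved. The work goes in short steps, Python scripts to look and compute and a tool call to move; the robot and the scene stay as the last step left them, time stands still between calls to the robot, and variables do not carry over. Pictures are saved under pics/ and viewed, at most 10 in all, crops included, and the job is handed in when it is done.

```bash
ls; mkdir -p pics; python3 - <<'E'
from bench import r, camrig, close_job
import cv2,pickle
import numpy as np
d={}
for n in("scene","top"):
    c=camrig.camera(n); d[n]=c; cv2.imwrite(f"pics/{n}0.png",c["img"][:,:,::-1])
    print(n,c["fx"],c["fy"],c["cx"],c["cy"],c["k1"]);print(np.round(c["pose"],4))
pickle.dump(d,open("cams0.pkl","wb"))
s=r.read_state();print(s["time"],s["ee_pos"],s["eef_rot"],s["width"],s["ft_force"])
E
```

```text
bench.py
pics
scene 376.0180035471402 376.0180035471402 320.9896827928541 201.50709368416497 -0.07623209715668074
[[-0.7194 -0.2922  0.6302 -0.0412]
 [-0.6945  0.3173 -0.6457  0.5437]
 [-0.0113 -0.9022 -0.4312  0.482 ]
 [ 0.      0.      0.      1.    ]]
top 447.6518063137341 447.6518063137341 315.1202335188818 200.487453772783 -0.07601738529467848
[[-0.0037 -0.9897  0.1431  0.3688]
 [-1.      0.0046  0.0059 -0.0627]
 [-0.0065 -0.1431 -0.9897  1.3704]
 [ 0.      0.      0.      1.    ]]
0.1 [ 0.27553175 -0.56065161  0.2438339 ] [ 9.74029014e-01  2.26422405e-01 -1.63815289e-04 -5.89796698e-04] 0.08709629750586047 [ 0.38171115 -0.08125873  0.96708683]
```

View pics/scene0.png

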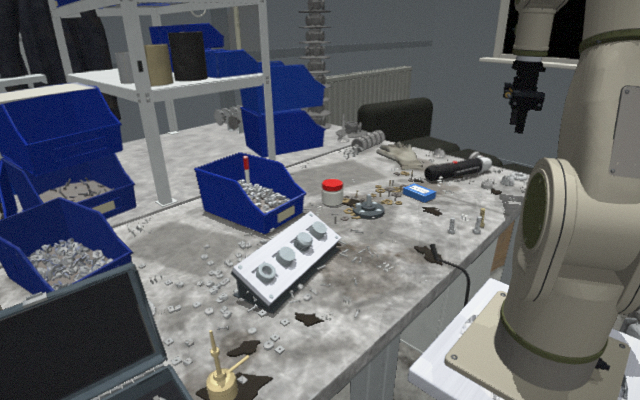

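View pics/top0.png

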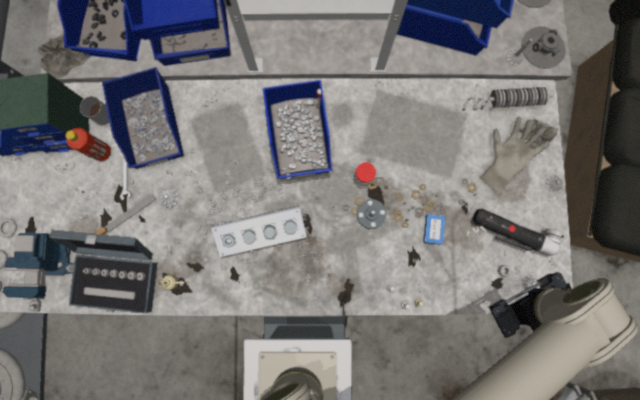

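The scene view shows the tray at about (290,258), the flange at (368,205), and the jar and box beyond it. The top view shows four parts in the tray at (228–291, 227–240), with a bored one at far left, and the flange at (371,213). I'll enlarge both to tell the parts apart.

```bash
python3 - <<'E'
import pickle,cv2,numpy as np
d=pickle.load(open("cams0.pkl","rb"))
a=d["scene"]["img"][175:315,225:425,::-1]; b=d["top"]["img"][155:265,200:450,::-1]
a=cv2.resize(a,None,fx=4,fy=4,interpolation=cv2.INTER_CUBIC); cv2.imwrite("pics/c1.png",a)
b=cv2.resize(b,None,fx=3.2,fy=3.2,interpolation=cv2.INTER_CUBIC); cv2.imwrite("pics/c2.png",b)
E
```

```text
(no output)
```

View pics/c1.png

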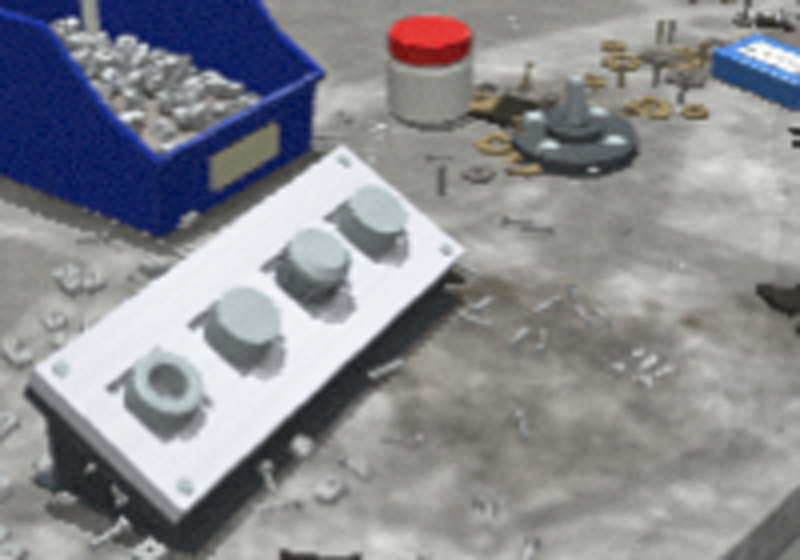

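View pics/c2.png

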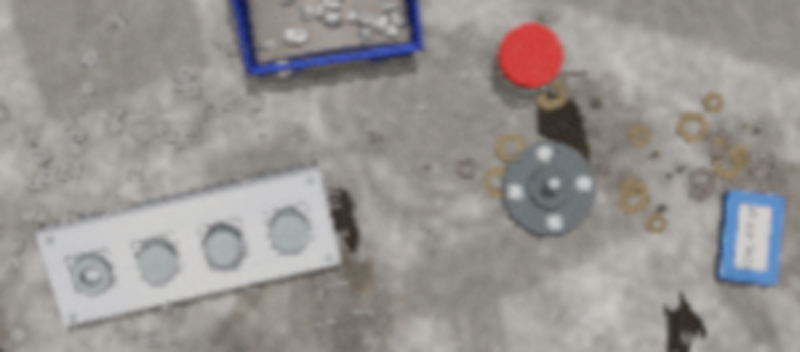

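Scene crop: the cap is the third part from the left. It is taller, with grooves and a bevelled top, at c1 (313,255) and c2 (223,246). The ring is far left at c1 (160,385) and c2 (92,273). The stem tip is at c1 (575,78) and c2 (553,184). Next I'll take plate corners and disc contours for the poses.

```bash
cat > h.py <<'E'
import numpy as np,cv2
def ray(c,p):
    K=np.array([[c["fx"],0,c["cx"]],[0,c["fy"],c["cy"]],[0,0,1.]])
    q=cv2.undistortPointsIter(np.array([[p]],float),K,np.array([c["k1"],0,0,0,0.]),None,None,(3,100,1e-10))[0,0]
    R=np.array(c["pose"]); v=R[:3,:3]@[q[0],q[1],1]; return R[:3,3],v/np.linalg.norm(v)
def onz(c,p,z):
    o,v=ray(c,p); return o+v*(z-o[2])/v[2]
def tri(c1,p1,c2,p2):
    o1,v1=ray(c1,p1);o2,v2=ray(c2,p2)
    t=np.linalg.lstsq(np.c_[v1,-v2],o2-o1,rcond=None)[0]
    a=o1+t[0]*v1;b=o2+t[1]*v2; return (a+b)/2,np.linalg.norm(a-b)
def proj(c,X):
    R=np.array(c["pose"]); q=R[:3,:3].T@(np.asarray(X)-R[:3,3]); q=q[:2]/q[2]
    q=q*(1+c["k1"]*(q@q)); return np.array([c["fx"]*q[0]+c["cx"],c["fy"]*q[1]+c["cy"]])
E
python3 - <<'E'
import pickle,cv2,numpy as np
from h import *
d=pickle.load(open("cams0.pkl","rb"));s,t=d["scene"],d["top"]
np.set_printoptions(precision=4,suppress=True)
def quad(img,box,th):
    x0,y0,x1,y1=box; g=img[y0:y1,x0:x1].min(2); m=(g>th).astype(np.uint8)
    m=cv2.morphologyEx(m,cv2.MORPH_OPEN,np.ones((3,3)))
    cs,_=cv2.findContours(m,0,2); c=max(cs,key=cv2.contourArea); h=cv2.convexHull(c)
    e=1.;
    while len(q:=cv2.approxPolyDP(h,e,True))>4: e+=.3
    q=q[:,0].astype(float)
    # refine: fit lines to the hull points near each side
    P=c[:,0].astype(float); L=[]
    for i in range(4):
        a,b=q[i],q[(i+1)%4]; u=(b-a)/np.linalg.norm(b-a); w=P-a
        k=(abs(w@[-u[1],u[0]])<1.5)&(w@u>4)&(w@u<np.linalg.norm(b-a)-4)
        vx,vy,px,py=cv2.fitLine(P[k].astype(np.float32),cv2.DIST_HUBER,0,.01,.01)[:,0]
        n=np.array([-vy,vx]); 
        out=np.sign(n@((a+b)/2-q.mean(0))); pp=np.array([px,py])+.5*out*n
        L.append((n,n@pp))
    C=[np.linalg.solve(np.array([L[i-1][0],L[i][0]]),[L[i-1][1],L[i][1]]) for i in range(4)]
    return np.array(C)+[x0,y0], cv2.contourArea(c)
qs,a1=quad(s["img"],(225,200,345,310),165); qt,a2=quad(t["img"],(205,200,312,262),150)
print(a1,qs.tolist(),a2,qt.tolist())
# match: by left->right on top image rays to approximate
ps=[onz(s,p,.05) for p in qs]; pt=[onz(t,p,.05) for p in qt]
cor=[]
for i in range(4):
    j=min(range(4),key=lambda j:np.linalg.norm(ps[i]-pt[j])); X,g=tri(s,qs[i],t,qt[j]); cor.append(X); print(j,X,g)
cor=np.array(cor); print("centre",cor.mean(0)); print([np.linalg.norm(cor[i]-cor[i-1]) for i in range(4)])
c1=lambda x,y:((x+.5)/4-.5+225,(y+.5)/4-.5+175); c2=lambda x,y:((x+.5)/3.2-.5+200,(y+.5)/3.2-.5+155)
for n,a,b in(("stem",(575,78),(553,184)),("captop",(318,250),(223,243)),("ringtop",(168,380),(91,272)),("boxcorner",(325,73),(420,48))):
    print(n,*tri(s,c1(*a),t,c2(*b)))
m=cv2.inRange(t["img"][185:235,350:400],(30,30,30),(150,150,150))
print("pot",onz(t,c2(530,55),.062),"box",onz(t,c2(750,238),.023),"disc",onz(t,c2(548,189),.012))
E
```

```text
4406.0 [[343.3667414682836, 235.6653251228477], [270.38422857695485, 302.6647866962307], [231.8918434055044, 266.5530671564825], [309.58760793190186, 210.53424998169993]] 3043.0 [[299.5563113193832, 206.1012319046626], [306.33166129942975, 235.7352286199966], [167.73014217235408, 274.562751058561], [217.33471801082797, 224.9581752200871]]
1 [ 0.453  -0.0305  0.0321] 0.007727875494590236
3 [ 0.4661  0.2231 -0.0103] 0.07392744658153519
3 [0.4897 0.2373 0.0641] 0.010845989666640472
0 [ 0.539  -0.0101  0.0754] 0.001866652561729942
centre [0.487  0.105  0.0403]
[np.float64(0.09847511313209417), np.float64(0.2573756135666613), np.float64(0.07926584871552929), np.float64(0.252587123324947)]
stem [ 0.5243 -0.2246  0.0511] 0.0012320694091791553
captop [0.4676 0.0775 0.0694] 0.0035188056465175594
ringtop [0.4423 0.1996 0.0617] 0.002636396197903574
boxcorner [ 0.6506 -0.1036  0.0568] 0.003271274135261141
pot [ 0.6436 -0.2048  0.062 ] box [ 0.4747 -0.4141  0.023 ] disc [ 0.5236 -0.2248  0.012 ]
```

```bash
python3 - <<'E'
import pickle,numpy as np
from h import *
from scipy.optimize import least_squares
d=pickle.load(open("cams0.pkl","rb"));s,t=d["scene"],d["top"]
np.set_printoptions(precision=4,suppress=True)
c2=lambda x,y:((x+.5)/3.2-.5+200,(y+.5)/3.2-.5+155)
qs=[(343.37,235.67),(270.38,302.66),(231.9,266.55),(309.6,210.5)]
qt=[c2(341,263),c2(69,327),c2(37,233),c2(320,166)]
X=[]
for a,b in zip(qs,qt):
    p,g=tri(s,a,t,b); X.append(p); print(p,g)
X=np.array(X); print("c",X.mean(0),[np.linalg.norm(X[i]-X[i-1]) for i in range(4)])
y=(X[2]+X[1]-X[0]-X[3]); yaw=np.arctan2(-y[0],y[1]); c=X.mean(0)
print("yaw deg",np.degrees(yaw),"tilt",np.degrees(np.arcsin(((X[3]+X[2]-X[0]-X[1])/2)[2]/.096)), "y slope",y[2])
ex=np.array([np.cos(yaw),np.sin(yaw),0]);ey=np.array([-np.sin(yaw),np.cos(yaw),0]);n=-.5*ex+np.array([0,0,.866])
for nm,o,h in(("cap",-31,.024),("ring",93,.012),("r0",-93,.016),("r1",31,.016)):
    p=c+ey*o/1000; print(nm,"face",p,"top",p+n*h,"px",proj(s,p+n*h),proj(t,p+n*h))
E
```

```text
[ 0.4505 -0.0294  0.0334] 0.005351329403222526
[0.395  0.2285 0.0271] 0.003415168200743134
[0.4785 0.2487 0.076 ] 0.0017211065938593773
[ 0.5381 -0.0101  0.0758] 0.0007652589895854263
c [0.4655 0.1094 0.0531] [np.float64(0.09923615853333134), np.float64(0.2638839076379251), np.float64(0.09889867479386431), np.float64(0.265564334272231)]
yaw deg 12.566332415302698 tilt 28.410640111655262 y slope -0.006065241377221919
cap face [0.4723 0.0792 0.0531] top [0.4606 0.0766 0.0738] px [305.8798 236.2196] [269.9023 233.3553]
ring face [0.4453 0.2002 0.0531] top [0.4394 0.1989 0.0635] px [267.1099 269.2489] [228.5177 240.9244]
r0 face [0.4858 0.0187 0.0531] top [0.4779 0.0169 0.0669] px [319.687  226.1935] [290.608  227.5003]
r1 face [0.4588 0.1397 0.0531] top [0.451  0.1379 0.0669] px [287.2255 252.401 ] [249.1327 236.8644]
```

```bash
cat > go.py <<'E'
import sys,numpy as np
from bench import r, camrig, close_job
from scipy.spatial.transform import Rotation as R
# usage: go.py x y z yawdeg ...: shifts from now in tool axes
s=r.read_state(); M=R.from_quat(s["eef_rot"]).as_matrix(); p=np.array(s["ee_pos"])
y0=np.degrees(np.arctan2(M[1,0],M[0,0]))
print("t",round(s["time"],2),"tcp",p.round(4),"yaw",round(y0,2),"tilt",M[:,2].round(4),"F",np.round(s["ft_force"],1),"w",round(s["width"],4),"g",round(s["grip_force"],1))
a=list(map(float,sys.argv[1:]))
for i in range(0,len(a),4):
    d=M.T@(np.array(a[i:i+3])-p); t=(y0-a[i+3]+180)%360-180; print(d.round(4),"turn",np.radians(t).round(4),"dist",np.linalg.norm(d).round(3))
E
python3 go.py .46 -.2 .22 12.57 .4385 .1987 .16 12.57
```

```text
t 0.1 tcp [ 0.2755 -0.5607  0.2438] yaw 26.17 tilt [-6.0e-04  1.1e-03 -1.0e+00] F [ 0.4 -0.1  1. ] w 0.0871 g 0.0
[ 0.3246 -0.2423  0.0241] turn 0.2374 dist 0.406
[ 0.4812 -0.6095  0.0846] turn 0.2374 dist 0.781
```

Careful with the scale: shifts go in shares of 0.8 m and turns go in shares of 2 rad. That gives: 0.325 m / 0.8 = 0.4063, -0.242 m / 0.8 = -0.3025, 0.237 rad / 2 = 0.1185.

Emit:
jog_arm(increments=[[[0.4063, -0.3025, 0.03, 0.1185, 0.046], [0.4063, -0.3025, 0.03, 0.1185, 0.046], [0.4063, -0.3025, 0.03, 0.1185, 0.046], [0.4063, -0.3025, 0.03, 0.1185, 0.046], [0.4063, -0.3025, 0.03, 0.1185, 0.046], [0.4063, -0.3025, 0.03, 0.1185, 0.046], [0.4063, -0.3025, 0.03, 0.1185, 0.046], [0.4063, -0.3025, 0.03, 0.1185, 0.046], [0.4063, -0.3025, 0.03, 0.1185, 0.046], [0.4063, -0.3025, 0.03, 0.1185, 0.046], [0.4063, -0.3025, 0.03, 0.1185, 0.046], [0.4063, -0.3025, 0.03, 0.1185, 0.046]]], grip_force=10)

```text
time: 1.3
ee_pos: [0.4599, -0.2021, 0.2205]
eef_rot: [0.994, 0.108, -0.0, 0.0]
ft_force: [-0.8, -0.6, 0.3]
width: 0.0461
grip_force: 0.0
```

```bash
python3 go.py .4385 .1987 .16 12.57
```

```text
t 1.3 tcp [ 0.4599 -0.2021  0.2205] yaw 12.44 tilt [-3.e-04 -3.e-04 -1.e+00] F [-0.8 -0.6  0.3] w 0.0461 g 0.0
[ 0.0654 -0.396   0.0604] turn -0.0023 dist 0.406
```

Scaled: -0.396 m / 0.8 = -0.495, 0.065 m / 0.8 = 0.0813.

Emit:
jog_arm(increments=[[[0.0813, -0.495, 0.075, 0, 0.046], [0.0813, -0.495, 0.075, 0, 0.046], [0.0813, -0.495, 0.075, 0, 0.046], [0.0813, -0.495, 0.075, 0, 0.046], [0.0813, -0.495, 0.075, 0, 0.046], [0.0813, -0.495, 0.075, 0, 0.046], [0.0813, -0.495, 0.075, 0, 0.046], [0.0813, -0.495, 0.075, 0, 0.046], [0.0813, -0.495, 0.075, 0, 0.046], [0.0813, -0.495, 0.075, 0, 0.046], [0.0813, -0.495, 0.075, 0, 0.046], [0.0813, -0.495, 0.075, 0, 0.046]]])

```text
time: 2.5
ee_pos: [0.4385, 0.1982, 0.1606]
eef_rot: [0.994, 0.108, 0.0, 0.0]
ft_force: [-0.5, -1.6, 1.2]
width: 0.046
grip_force: 0.0
```

```bash
python3 go.py .4385 .1987 .0905 12.57;  python3 - <<'E'
from bench import r, camrig, close_job
import cv2,pickle,numpy as np
d={n:camrig.camera(n) for n in("scene","top")}; pickle.dump(d,open("cams1.pkl","wb"))
a=d["scene"]["img"][190:310,215:355,::-1];b=d["top"]["img"][190:290,200:320,::-1]
a=cv2.resize(a,(560,480),interpolation=2)
b=cv2.resize(b,(240,200),interpolation=2); b=np.vstack([b,np.zeros((280,240,3),np.uint8)])
cv2.imwrite("pics/d1.png",np.hstack([a,b]))
E
```

```text
t 2.5 tcp [0.4385 0.1982 0.1606] yaw 12.4 tilt [ 4.e-04 -7.e-04 -1.e+00] F [-0.5 -1.6  1.2] w 0.046 g 0.0
[ 0.0001 -0.0005  0.0701] turn -0.0029 dist 0.07
```

View pics/d1.png

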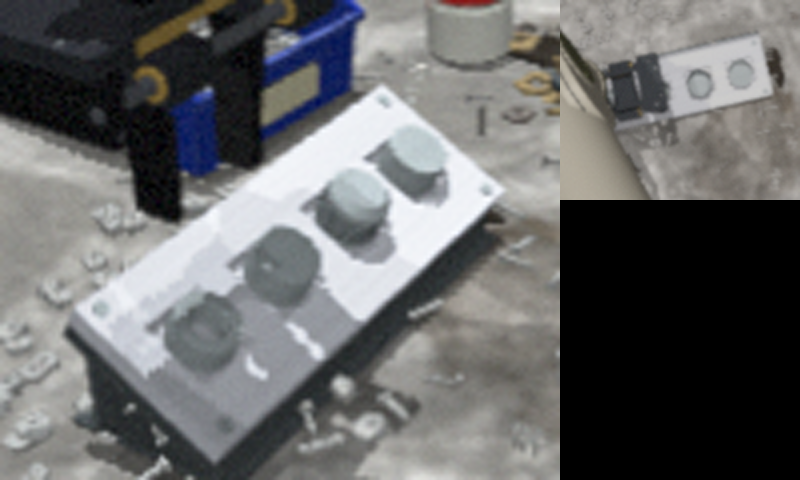

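The fingers hang over the ring pocket, with tips at about image (254.6,243.9) and (274.9,231.1). I'll check that against the projected tip positions, then go down.

Scaled: 0.08 m / 0.8 = 0.1, 0.079 m / 0.8 = 0.0988.

```bash
python3 - <<'E'
import pickle,numpy as np
from h import *
s=pickle.load(open("cams1.pkl","rb"))["scene"]
ex=np.array([.976,.2176,0]);ey=np.array([-.2176,.976,0])
for dx in(-.0095,.0095):
  for dy in(.023,.038,-.023,-.038): print(dx,dy,((proj(s,np.array([.4385,.1982,.1386])+ex*dx+ey*dy)-[215,190])*4).round(1))
E
```

```text
-0.0095 0.023 [181.8 208.6]
-0.0095 0.038 [159.3 224.6]
-0.0095 -0.023 [246.4 162.9]
-0.0095 -0.038 [266.1 149. ]
0.0095 0.023 [148.4 197. ]
0.0095 0.038 [125.7 212.5]
0.0095 -0.023 [213.8 152.5]
0.0095 -0.038 [233.7 138.9]
```

Emit:
jog_arm(increments=[[[0, -0.0006, 0.025, 0, 0.046], [0, -0.0006, 0.0563, 0, 0.046], [0, -0.0006, 0.075, 0, 0.046], [0, -0.0006, 0.085, 0, 0.046], [0, -0.0006, 0.0925, 0, 0.046], [0, -0.0006, 0.0963, 0, 0.046], [0, -0.0006, 0.0988, 0, 0.046], [0, -0.0006, 0.1, 0, 0.046], [0, -0.0006, 0.1, 0, 0.046]]])

```text
time: 3.5
ee_pos: [0.4378, 0.2008, 0.0808]
eef_rot: [0.994, 0.11, 0.0, -0.0]
ft_force: [0.2, 0.1, 0.2]
width: 0.0459
grip_force: 0.0
```

```bash
python3 go.py
```

```text
t 3.5 tcp [0.4378 0.2008 0.0808] yaw 12.59 tilt [ 5.e-04  1.e-04 -1.e+00] F [0.2 0.1 0.2] w 0.0459 g 0.0
```

Emit:
jog_arm(increments=[[[0, 0, 0, 0, 0.03], [0, 0, 0, 0, 0.03], [0, 0, 0, 0, 0.03], [0, 0, 0, 0, 0.03], [0, 0, 0, 0, 0.03]]], grip_force=12)

```text
time: 4.0
ee_pos: [0.4377, 0.2007, 0.0807]
eef_rot: [0.994, 0.11, 0.0, 0.0]
ft_force: [-1.2, 0.4, 2.9]
width: 0.0343
grip_force: 12.0
```

```bash
python3 go.py; python3 - <<'E'
from bench import r, camrig, close_job
import cv2,pickle,numpy as np
d={n:camrig.camera(n) for n in("scene",)}
a=d["scene"]["img"][210:310,215:345,::-1]
cv2.imwrite("pics/d2.png",cv2.resize(a,(780,600),interpolation=2))
E
```

```text
t 4.0 tcp [0.4377 0.2007 0.0807] yaw 12.59 tilt [ 2.e-04 -2.e-04 -1.e+00] F [-1.2  0.4  2.9] w 0.0343 g 12.0
```

View pics/d2.png

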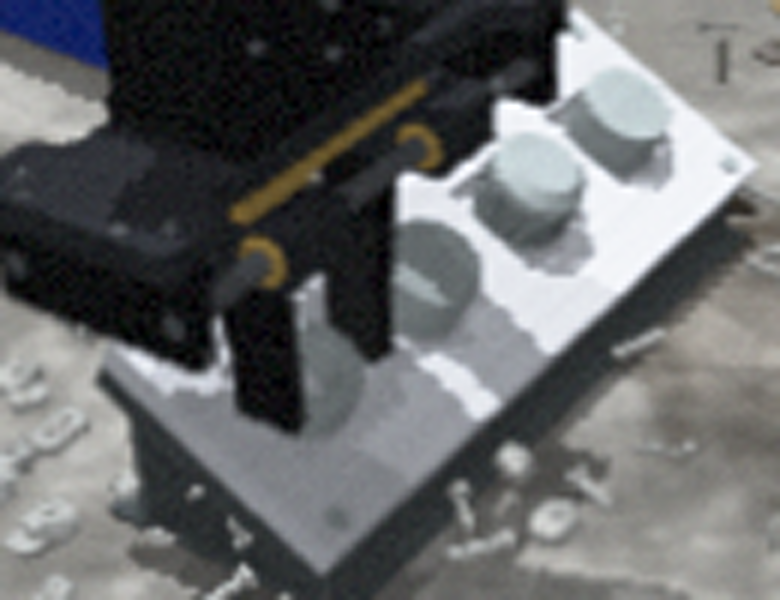

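The near finger's bottom corner is at d2 (300,432), the far one's at (392,357), with the ring between them. The opening is 34.3 mm where I expected 36, so it may be a chord grip. I'll check where the pads sit relative to the ring.

```bash
python3 - <<'E'
import pickle,numpy as np
from h import *
s=pickle.load(open("cams1.pkl","rb"))["scene"]
ex=np.array([.976,.2176,0]);ey=np.array([-.2176,.976,0]);n=-.5*ex+np.array([0,0,.866])
f=lambda X:((proj(s,X)-[215,210])*6).round(1)
T=np.array([.4377,.2007,.0587])
for dx in(-.0095,.0095):
  for dy in(.0172,.0322,-.0172,-.0322): print(dx,dy,f(T+ex*dx+ey*dy))
P=np.array([.4453,.2002,.054])
u=.866*ex+np.array([0,0,.5])
print("ring top c",f(P+n*.012),"downhill top edge",f(P+n*.012-u*.018),"downhill base",f(P-u*.018),"right",f(P+n*.012-ey*.018))
o,v=ray(s,(215+300/6,210+432/6)); print("near corner at z.0587",onz(s,(215+300/6,210+432/6),.0587),onz(s,(215+392/6,210+357/6),.0587))
E
```

```text
-0.0095 0.0172 [301.9 410.9]
-0.0095 0.0322 [270.5 437. ]
-0.0095 -0.0172 [370.2 354. ]
-0.0095 -0.0322 [398.5 330.5]
0.0095 0.0172 [254.1 391.6]
0.0095 0.0322 [222.4 417. ]
0.0095 -0.0172 [323.2 336.2]
0.0095 -0.0322 [351.8 313.2]
ring top c [312.4 353. ] downhill top edge [353.7 391.8] downhill base [340.9 412.6] right [347.7 324.5]
near corner at z.0587 [0.41685991 0.22236487 0.0587    ] [0.42589936 0.17810423 0.0587    ]
```

Emit:
jog_arm(increments=[[[0, 0, 0, 0, 0.03], [0, 0, 0, 0, 0.03]]], grip_force=30)

```text
time: 4.25
ee_pos: [0.4377, 0.2007, 0.0807]
eef_rot: [0.994, 0.11, 0.0, 0.0]
ft_force: [-1.3, -1.7, 5.1]
width: 0.0335
grip_force: 30.0
```

Emit:
jog_arm(increments=[[[0, 0, 0, 0, 0.03], [0, 0, 0, 0, 0.03]]], grip_force=5)

```text
time: 4.45
ee_pos: [0.4377, 0.2007, 0.0806]
eef_rot: [0.994, 0.11, 0.0, 0.0]
ft_force: [-0.0, -1.5, 3.3]
width: 0.0345
grip_force: 5.0
```

```bash
python3 go.py
```

```text
t 4.45 tcp [0.4377 0.2007 0.0806] yaw 12.59 tilt [ 2.e-04 -0.e+00 -1.e+00] F [-0.  -1.5  3.3] w 0.0345 g 5.0
```

Squeezing harder closes the fingers further and pushes the tool up. That points to the pads catching the ring's rim on the uphill side: the pads end above the fingertips. I'll regrip further downhill and lower.

Scaled: -0.008 m / 0.8 = -0.01, 0.0055 m / 0.8 = 0.0069.

Emit:
jog_arm(increments=[[[0, 0, 0, 0, 0.046], [0, 0, 0, 0, 0.046], [-0.005, 0, 0, 0, 0.046], [-0.01, 0, 0, 0, 0.046], [-0.01, 0, 0.0025, 0, 0.046], [-0.01, 0, 0.005, 0, 0.046], [-0.01, 0, 0.0069, 0, 0.046], [-0.01, 0, 0.0069, 0, 0.046]]], grip_force=5)

```text
time: 5.25
ee_pos: [0.4298, 0.199, 0.0748]
eef_rot: [0.994, 0.11, -0.0, 0.0]
ft_force: [-0.0, 0.1, 0.5]
width: 0.046
grip_force: 0.0
```

Emit:
jog_arm(increments=[[[0, 0, 0, 0, 0.03], [0, 0, 0, 0, 0.03], [0, 0, 0, 0, 0.03], [0, 0, 0, 0, 0.03], [0, 0, 0, 0, 0.03]]])

```text
time: 5.75
ee_pos: [0.4298, 0.199, 0.075]
eef_rot: [0.994, 0.11, 0.0, 0.0]
ft_force: [0.1, -0.3, -0.1]
width: 0.0343
grip_force: 5.0
```

```bash
python3 go.py
```

```text
t 5.75 tcp [0.4298 0.199  0.075 ] yaw 12.6 tilt [ 0.e+00 -1.e-04 -1.e+00] F [ 0.1 -0.3 -0.1] w 0.0343 g 5.0
```

Scaled: -0.0303 m / 0.8 = -0.0379, -0.0217 m / 0.8 = -0.0271.

Emit:
jog_arm(increments=[[[0, 0, 0, 0, 0.03], [0, 0, 0, 0, 0.03], [-0.0013, 0, -0.0021, 0, 0.03], [-0.0025, 0, -0.0044, 0, 0.03], [-0.005, 0, -0.0088, 0, 0.03], [-0.0075, 0, -0.0131, 0, 0.03], [-0.0113, 0, -0.0195, 0, 0.03], [-0.0156, 0, -0.0271, 0, 0.03], [-0.0219, 0, -0.0379, 0, 0.03]]], grip_force=15)

```text
time: 6.65
ee_pos: [0.4123, 0.1951, 0.1058]
eef_rot: [0.994, 0.11, -0.0, 0.0]
ft_force: [0.0, -0.4, -0.5]
width: 0.0334
grip_force: 15.0
```

```bash
python3 go.py;python3 - <<'E'
from bench import r, camrig, close_job
import cv2,pickle,numpy as np
d={n:camrig.camera(n) for n in("scene",)}
a=d["scene"]["img"][210:310,215:345,::-1]
cv2.imwrite("pics/d3.png",cv2.resize(a,(780,600),interpolation=2))
E
```

```text
t 6.65 tcp [0.4123 0.1951 0.1058] yaw 12.59 tilt [-2.e-04 -1.e-04 -1.e+00] F [ 0.  -0.4 -0.5] w 0.0334 g 15.0
```

View pics/d3.png

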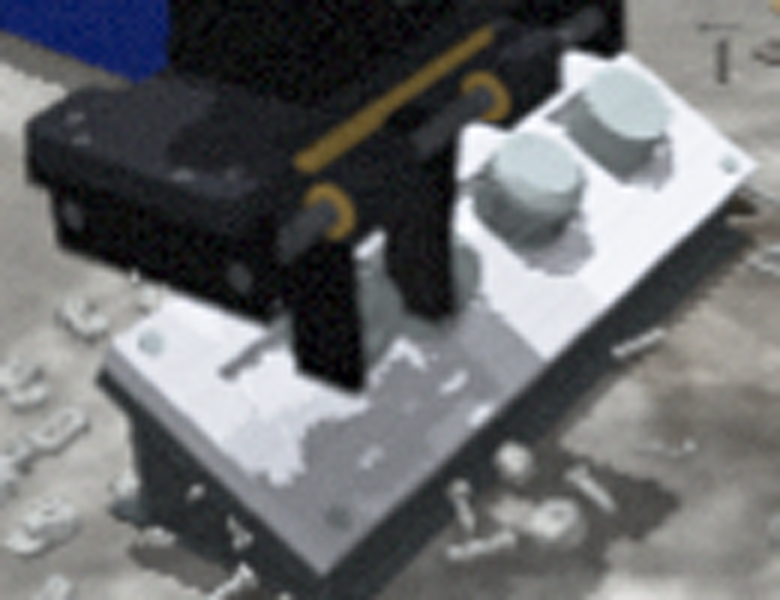

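The ring is out, with grey metal between the fingers at (375,310), and the opening holds. I'll carry it to the clear bench patch between tray and flange and square it up there.

Scaled: 0.308 m / 0.8 = 0.385, 0.117 m / 0.8 = 0.1463.

```bash
python3 go.py .4123 .1951 .155 12.57 .46 -.13 .155 12.57 .46 -.13 .045 12.57 | tail -3
```

```text
[ 0.0001  0.0003 -0.0479] turn 0.001 dist 0.048
[-0.0245  0.328  -0.0479] turn 0.001 dist 0.332
[-0.0246  0.328   0.0621] turn 0.001 dist 0.335
```

Emit:
jog_arm(increments=[[[0, 0, -0.0625, 0, 0.03], [0.1463, 0.385, -0.0625, 0, 0.03], [0.1463, 0.385, -0.0625, 0, 0.03], [0.1463, 0.385, -0.0625, 0, 0.03], [0.1463, 0.385, -0.0625, 0, 0.03], [0.1463, 0.385, -0.0625, 0, 0.03], [0.1463, 0.385, -0.0625, 0, 0.03], [0.1463, 0.385, -0.0625, 0, 0.03], [0.1463, 0.385, -0.0625, 0, 0.03], [0.1463, 0.385, -0.0625, 0, 0.03]]])

```text
time: 7.7
ee_pos: [0.594, -0.08, 0.1553]
eef_rot: [0.994, 0.109, -0.0, -0.0]
ft_force: [-0.1, 0.5, -1.1]
width: 0.0342
grip_force: 15.0
```

```bash
python3 go.py .46 -.13 .046 12.57
```

```text
t 7.7 tcp [ 0.594  -0.08    0.1553] yaw 12.54 tilt [-3.e-04  7.e-04 -1.e+00] F [-0.1  0.5 -1.1] w 0.0342 g 15.0
[-0.1416  0.0198  0.1093] turn -0.0005 dist 0.18
```

Scaled: -0.1416 m / 0.8 = -0.177, 0.105 m / 0.8 = 0.1313.

Emit:
jog_arm(increments=[[[-0.177, 0.025, 0, 0, 0.03], [-0.177, 0.025, 0, 0, 0.03], [-0.177, 0.025, 0, 0, 0.03], [-0.177, 0.025, 0.0625, 0, 0.03], [-0.177, 0.025, 0.1125, 0, 0.03], [-0.177, 0.025, 0.125, 0, 0.03], [-0.177, 0.025, 0.1313, 0, 0.03], [-0.177, 0.025, 0.1313, 0, 0.03]]])

```text
time: 8.5
ee_pos: [0.461, -0.1296, 0.0512]
eef_rot: [0.994, 0.11, 0.0, -0.0]
ft_force: [0.3, -0.1, -0.8]
width: 0.0338
grip_force: 15.0
```

```bash
python3 go.py; python3 - <<'E'
from bench import r, camrig, close_job
import cv2,pickle,numpy as np
from h import proj
c=camrig.camera("scene"); t=camrig.camera("top"); pickle.dump({"scene":c,"top":t},open("cams2.pkl","wb"))
u,v=proj(c,(.46,-.13,.03)).astype(int); print(u,v)
u2,v2=proj(t,(.46,-.13,.03)).astype(int); print(u2,v2)
a=cv2.resize(c["img"][v-40:v+35,u-50:u+50,::-1],(600,450),interpolation=2)
b=cv2.resize(t["img"][v2-30:v2+30,u2-20:u2+20,::-1],(200,300),interpolation=2)
cv2.imwrite("pics/d4.png",np.hstack([a,np.vstack([b,np.zeros((150,200,3),np.uint8)])]))
E
```

```text
t 8.5 tcp [ 0.461  -0.1296  0.0512] yaw 12.67 tilt [ 8.e-04  1.e-04 -1.e+00] F [ 0.3 -0.1 -0.8] w 0.0338 g 15.0
365 220
340 234
```

View pics/d4.png

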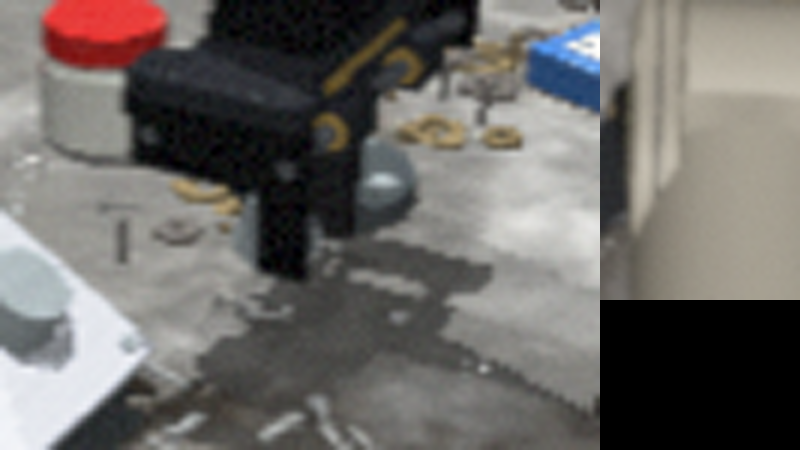

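The ring is between the fingers, showing at (250,235) and (312,245), with its bottom still clear of the bench. I'll lower it with a light grip.

Scaled: 0.014 m / 0.8 = 0.0175, 0.013 m / 0.8 = 0.0163.

Emit:
jog_arm(increments=[[[0, 0, 0.0063, 0, 0.03], [0, 0, 0.0113, 0, 0.03], [0, 0, 0.0138, 0, 0.03], [0, 0, 0.015, 0, 0.03], [0, 0, 0.0163, 0, 0.03], [0, 0, 0.0175, 0, 0.03]]], grip_force=5)

```text
time: 9.2
ee_pos: [0.4603, -0.1303, 0.0363]
eef_rot: [0.994, 0.11, 0.0, 0.0]
ft_force: [-0.2, 0.8, -0.8]
width: 0.0344
grip_force: 5.0
```

Emit:
jog_arm(increments=[[[0, 0, 0.0013, 0, 0.03], [0, 0, 0.0025, 0, 0.03], [0, 0, 0.0038, 0, 0.03]]])

```text
time: 9.5
ee_pos: [0.4604, -0.1303, 0.0334]
eef_rot: [0.994, 0.11, 0.0, 0.0]
ft_force: [-0.2, 0.4, 3.2]
width: 0.0346
grip_force: 5.0
```

Emit:
jog_arm(increments=[[[0, 0, 0.0013, 0, 0.03], [0, 0, 0.0025, 0, 0.03], [0, 0, 0.0038, 0, 0.03]]])

```text
time: 9.8
ee_pos: [0.4619, -0.1301, 0.0313]
eef_rot: [0.994, 0.11, 0.002, 0.0]
ft_force: [2.2, 1.4, 7.8]
width: 0.0346
grip_force: 5.0
```

Scaled: 0.002 m / 0.8 = 0.0025, 0.001 m / 0.8 = 0.0013.

Emit:
jog_arm(increments=[[[0, 0, 0, 0, 0.03], [0, 0, 0.0013, 0, 0.03], [0, 0, 0.0025, 0, 0.03]]], grip_force=3)

```text
time: 10.1
ee_pos: [0.4607, -0.1303, 0.0286]
eef_rot: [0.994, 0.11, 0.001, 0.0]
ft_force: [2.2, 1.0, 4.4]
width: 0.034
grip_force: 3.0
```

Emit:
jog_arm(increments=[[[0, 0, 0.0013, 0, 0.03], [0, 0, 0.0025, 0, 0.03], [0, 0, 0.0038, 0, 0.03]]])

```text
time: 10.4
ee_pos: [0.4603, -0.1303, 0.0253]
eef_rot: [0.994, 0.11, 0.0, 0.0]
ft_force: [2.5, -0.4, 4.6]
width: 0.0338
grip_force: 3.0
```

```bash
python3 - <<'E'
from bench import r, camrig, close_job
import cv2,numpy as np
from h import proj
c=camrig.camera("scene"); u,v=proj(c,(.46,-.13,.03)).astype(int)
cv2.imwrite("pics/d5.png",cv2.resize(c["img"][v-25:v+25,u-33:u+33,::-1],(792,600),interpolation=2))
E
```

```text
(no output)
```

View pics/d5.png

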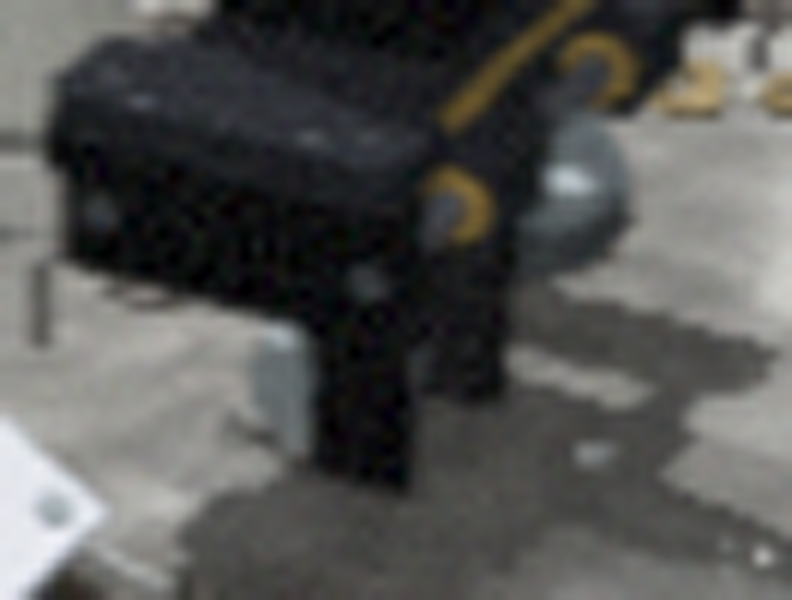

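The ring pokes out behind the near finger at (285,390), still tilted, held by its downhill side so it slid instead of turning. It rests on its lower edge on the bench, so opening the fingers slowly will let it lie flat.

Careful with the scale: shifts go in shares of 0.8 m and turns go in shares of 2 rad. That gives: 0.15 m / 0.8 = 0.1875, -0.1 m / 0.8 = -0.125.

Emit:
jog_arm(increments=[[[0, 0, 0, 0, 0.036], [0, 0, 0, 0, 0.037], [0, 0, 0, 0, 0.038], [0, 0, 0, 0, 0.04], [0, 0, 0, 0, 0.044], [0, 0, 0, 0, 0.044], [0, 0, 0, 0, 0.046], [0, 0, -0.0375, 0, 0.046], [0, 0, -0.1, 0, 0.046], [0, 0.0625, -0.125, 0, 0.046], [0, 0.125, -0.125, 0, 0.046], [0, 0.1875, -0.125, 0, 0.046]]], grip_force=3)

```text
time: 11.65
ee_pos: [0.4929, -0.2753, 0.1269]
eef_rot: [0.994, 0.11, 0.001, 0.001]
ft_force: [0.5, 0.6, -0.0]
width: 0.046
grip_force: 0.0
```

Emit:
jog_arm(increments=[[[0, 0.0625, 0, 0, 0.046], [0, 0.125, 0, 0, 0.046], [0, 0.125, 0, 0, 0.046]]])

```text
time: 11.95
ee_pos: [0.5122, -0.3784, 0.1242]
eef_rot: [0.994, 0.106, -0.001, 0.001]
ft_force: [-1.0, -0.2, 0.3]
width: 0.046
grip_force: 0.0
```

```bash
cat > look.py <<'E'
import sys,cv2,pickle,numpy as np
from bench import r, camrig, close_job
from h import *
c=camrig.camera("scene"); t=camrig.camera("top"); o=pickle.load(open("cams0.pkl","rb"))
pickle.dump({"scene":c,"top":t},open("last.pkl","wb"))
X=np.array(list(map(float,sys.argv[1:4]))); top=float(sys.argv[4])
for n,k in(("scene",c),("top",t)):
    u,v=proj(k,X).astype(int); w=35 if n=="scene" else 28
    sl=np.s_[v-w:v+w,u-w:u+w]
    df=np.abs(k["img"][sl].astype(int)-o[n]["img"][sl]).sum(2)
    m=(df>45).astype(np.uint8); m=cv2.morphologyEx(m,cv2.MORPH_OPEN,np.ones((2,2)))
    N,_,st,ce=cv2.connectedComponentsWithStats(m)
    for i in range(1,N):
        if st[i,4]>12:
            p=ce[i]+[u-w,v-w]; print(n,"box",st[i][:4]+[u-w,v-w,0,0],"area",st[i,4],"c",p.round(1),"at z",onz(k,p,top).round(4),"col",np.mean(k["img"][sl][m.astype(bool)],0).astype(int) if N==2 else "")
    print(n,"exp",proj(k,X).round(1))
E
python3 look.py .46 -.13 .009 .009
```

```text
scene box [390 197   6   5] area 24 c [392.6 198.6] at z [ 0.508  -0.3225  0.009 ] col 
scene box [387 205  13  11] area 99 c [394.1 209.7] at z [ 0.4635 -0.2645  0.009 ] col 
scene box [352 223  16  12] area 125 c [359.7 228.7] at z [ 0.4672 -0.1162  0.009 ] col 
scene exp [365.3 227.6]
top box [338 224   7   6] area 25 c [340.9 226.4] at z [ 0.4854 -0.1329  0.009 ] col 
top box [334 226  11   9] area 40 c [337.7 231.1] at z [ 0.4713 -0.123   0.009 ] col 
top exp [340.1 234.8]
```

```bash
python3 - <<'E'
import cv2,pickle,numpy as np
from h import *
d=pickle.load(open("last.pkl","rb"));o=pickle.load(open("cams0.pkl","rb"))
for n,(u,v) in(("scene",(360,228)),("top",(339,229))):
    k=d[n]; sl=np.s_[v-14:v+15,u-14:u+15]
    df=np.abs(cv2.GaussianBlur(k["img"],(3,3),0)[sl].astype(int)-cv2.GaussianBlur(o[n]["img"],(3,3),0)[sl]).sum(2)
    print(n); g=k["img"][sl].mean(2).astype(int)
    for y in range(3,27): print(v-14+y,"".join("%4d"%x if q>22 else "   ." for x,q in zip(g[y],df[y])))
E
```

```text
scene
217    .   .   .   .   .   .   .   .   .   .   .   .   .   .   .   .   .   .   .   .   .   .   .   .   .   .   .   .   .
218    .   .   .   .   .   .   .   .   .   .   .   .   .   .   .   .   .   .   .   .   .   .   .   .   .   .   .   .   .
219    .   .   . 135 138 127   .   . 135 138 110 110 129   .   .   .   .   .   .   .   .   .   .   .   .   .   .   .   .
220    .   .   . 137 133 132 132 141 147   .   .   .   .   .   .   .   . 131 132   .   .   . 149   .   .   .   . 129 132
221    . 142 143 141 142 143 144   .   .   .   .   .   .   . 181 167   .   .   . 134 140 144 148 142   .   .   . 129 127
222  149 149 147 148 149   .   .   .   . 188 179 169 175 181 185 185 189 176 150   . 136 139 144 139 136   . 127 121 121
223  157 150 143 147 149   .   . 193 183 141 109 114 119 117 116 125 168 193 178   . 140 142 136 142 139 134 128 122 121
224  146 141 138 136 148 161   . 193 167 122 103 106 109 107 105 102   . 179 192 165   . 139 133 133 135 137 134 129 132
225  137 141 143 144 148 130 150 187   . 161 127 118 113 116 115 125 162 191 189   .   . 137 137 137   . 135 134 133 133
226  
[... 4017 characters left out ...]
146 142 137 133 130 126 130 132 129 126 127 125 128 129 130 130 128 127   . 132 130 128 129 132
237  162 158 151 146 142 141 136 135 133 131 132 133 135 133 131 129 128 127 129 130 129 131 131 131 131 131 131   .   .
238  156 153 148 142 137 135 132 131 132 129 133   . 135 133 130 128   .   . 129 130 131 132 132 132 132 133 133   . 134
239  148 145 141 137 134 131 129 128   .   .   .   . 131 131 128 127   .   . 130 132 132 134 131 133   .   .   . 132 133
240  141 139 136 135 134 129   .   .   . 131 128 130 129 131 130 127 126 128 129 133 133 132 131   . 129 130   . 128 130
241  141 137 135 136 133 130 127   .   . 129 130 130 130 130 130 131 130 132 133 133   .   . 126 126 127 126 124 124 125
```

The pixel grid shows the ring lying flat as a clean annulus, centred at scene (358.9,224.6) and top (338.6,228.3).

```bash
python3 - <<'E'
import cv2,pickle,numpy as np
from h import *
d=pickle.load(open("last.pkl","rb"));s,t=d["scene"],d["top"]
print(tri(s,(358.9,224.6),t,(338.6,228.3)),onz(s,(358.9,224.6),.018),onz(t,(338.6,228.3),.018))
# flange: disc ellipse in the top view from the first pictures, screws+stem
o=pickle.load(open("cams0.pkl","rb"))
for n,(u,v) in(("scene",(368,205)),("top",(371,213))):
    g=o[n]["img"][v-20:v+20,u-22:u+23].mean(2).astype(int); print(n,u-22,v-20)
    for y in range(40): print(v-20+y,"".join("%4d"%x for x in g[y,4:42]))
E
python3 go.py
```

```text
(array([ 0.47882975, -0.12610248,  0.01240387]), np.float64(0.0015683705402079245)) [ 0.4719779 -0.1185399  0.018    ] [ 0.47900531 -0.12537742  0.018     ]
scene 346 185
185  155 153 157 160 166 169 172 176 175 177 178 177 177 176 177 178 180 177 178 181 177 176 172 178 177 154 136 123 127 144 153 168 181 179 180 177 167 168
186  162 168 173 179 180 185 190 187 183 184 178 177 179 175 174 168 168 173 175 174 169 173 175 173 173 137 112 117 110 122 125 146 168 169 167 159 153 154
187  182 181 180 181 179 181 182 184 183 181 181 180 177 181 174 179 175 175 177 178 173 172 165 170 167 126  97  93  96  93  89 130 154 158 156 151 134 125
188  183 189 185 186 186 187 181 180 181 181 181 177 182 183 181 174 169 171 173 170 174 172 172 174 174 171 162 141 132 132 128 147 159 156 141 118 111 107
189  189 188 187 189 190 186 185 187 189 189 181 177 179 180 176 175 172 170 175 181 181 187 188 187 190 162 139 134 116  99  88 101 112 123 105  84  88  87
190  190 191 191 192 193 189 164 153 170 183 182 182 184 181 178 175 177 178 178 176 179 178 182 181 180 135 111 126 122 144 131 140 127 118 123
[... 11052 characters left out ...]
143 140 141 138 135 129 121 110 117 126 129 131 128 129 131 132 138 140 139 139 135 133 135 136 140 143 147 150 153 153
230  142 143 141 135 128 130 132 136 137 140 142 139 139 137 134 133 137 139 141 139 139 137 136 138 140 139 138 136 136 135 135 135 139 145 147 151 155 158
231  141 141 140 133 131 132 134 135 136 138 139 139 138 139 140 141 147 148 146 142 140 140 140 139 140 142 140 135 134 136 136 136 140 144 148 151 159 165
232  141 140 136 134 132 135 138 139 138 136 135 136 136 138 141 148 153 157 153 147 143 142 139 142 142 143 141 138 137 138 139 142 143 147 152 155 162 170
t 12.05 tcp [ 0.5135 -0.3717  0.1245] yaw 12.48 tilt [-7.e-04  8.e-04 -1.e+00] F [0.5 1.  0.5] w 0.0455 g 0.0
```

```bash
python3 - <<'E'
import pickle,numpy as np
from h import *
o=pickle.load(open("cams0.pkl","rb"));s,t=o["scene"],o["top"]
for n,c,sc,tip,rg in(("scene",s,(368.05,206.5),(368.5,194),(358.9,224.6)),("top",t,(371.2,213.2),(372.7,211.7),(338.6,228.3))):
    R=onz(c,rg,.018);print(n,"screws",onz(c,sc,.0135),"tip",onz(c,tip,.054),"ring",R,"rel",onz(c,sc,.0135)-R,onz(c,tip,.054)-R)
E
python3 go.py .4755 -.122 .09 12.57 .4755 -.122 .024 12.57
```

```text
scene screws [ 0.52365076 -0.22386737  0.0135    ] tip [ 0.52131731 -0.22003469  0.054     ] ring [ 0.4719779 -0.1185399  0.018    ] rel [ 0.05167286 -0.10532748 -0.0045    ] [ 0.04933941 -0.1014948   0.036     ]
top screws [ 0.5250281  -0.22560203  0.0135    ] tip [ 0.52481258 -0.2252831   0.054     ] ring [ 0.47900531 -0.12537742  0.018     ] rel [ 0.04602279 -0.10022461 -0.0045    ] [ 0.04580727 -0.09990568  0.036     ]
t 12.05 tcp [ 0.5135 -0.3717  0.1245] yaw 12.48 tilt [-7.e-04  8.e-04 -1.e+00] F [0.5 1.  0.5] w 0.0455 g 0.0
[ 0.0168 -0.252   0.0348] turn -0.0016 dist 0.255
[ 0.0168 -0.2519  0.1008] turn -0.0016 dist 0.272
```

Scaled: -0.252 m / 0.8 = -0.315, -0.2 m / 0.8 = -0.25.

```bash
python3 - <<'E'
import pickle
from h import *
o=pickle.load(open("cams0.pkl","rb"));s,t=o["scene"],o["top"]
for X in((.479,-.1254,.018),(.4755,-.122,.018),(.479,-.1254,.012)): print(proj(s,X),proj(t,X))
E
```

```text
[358.44036006 222.73354926] [338.60748063 228.30171729]
[358.67318123 223.65686119] [337.4959428  229.46178858]
[358.36440628 224.78795135] [338.5176283  228.46275351]
```

Emit:
jog_arm(increments=[[[0.0213, -0.0625, 0, 0, 0.06], [0.0213, -0.125, 0, 0, 0.06], [0.0213, -0.1875, 0, 0, 0.06], [0.0213, -0.25, 0, 0, 0.06], [0.0213, -0.315, 0.025, 0, 0.06], [0.0213, -0.315, 0.075, 0, 0.06], [0.0213, -0.315, 0.1, 0, 0.06], [0.0213, -0.315, 0.1175, 0, 0.06], [0.0213, -0.315, 0.1225, 0, 0.06], [0.0213, -0.315, 0.125, 0, 0.06], [0.0213, -0.315, 0.125, 0, 0.06]]], grip_force=3)

```text
time: 13.15
ee_pos: [0.4762, -0.1214, 0.026]
eef_rot: [0.994, 0.11, 0.001, 0.0]
ft_force: [-0.0, 0.2, 1.0]
width: 0.0598
grip_force: 0.0
```

```bash
python3 go.py
```

```text
t 13.15 tcp [ 0.4762 -0.1214  0.026 ] yaw 12.57 tilt [ 1.2e-03 -4.0e-04 -1.0e+00] F [-0.   0.2  1. ] w 0.0598 g 0.0
```

Emit:
jog_arm(increments=[[[0, 0, 0, 0, 0.03], [0, 0, 0, 0, 0.03], [0, 0, 0, 0, 0.03], [0, 0, 0, 0, 0.03], [0, 0, 0, 0, 0.03], [0, 0, 0, 0, 0.03]]], grip_force=3)

```text
time: 13.75
ee_pos: [0.4759, -0.1215, 0.0257]
eef_rot: [0.994, 0.11, 0.0, 0.0]
ft_force: [-0.3, -1.7, 3.3]
width: 0.0348
grip_force: 3.0
```

```bash
python3 go.py
```

```text
t 13.75 tcp [ 0.4759 -0.1215  0.0257] yaw 12.58 tilt [ 7.e-04 -6.e-04 -1.e+00] F [-0.3 -1.7  3.3] w 0.0348 g 3.0
```

Scaled: 1.45 rad / 2 = 0.725.

Emit:
jog_arm(increments=[[[0, 0, 0, 0, 0.048], [0, 0, 0, 0, 0.048], [0, 0, 0, 0.05, 0.048], [0, 0, 0, 0.125, 0.048], [0, 0, 0, 0.2, 0.048], [0, 0, 0, 0.275, 0.048], [0, 0, 0, 0.35, 0.048], [0, 0, 0, 0.425, 0.048], [0, 0, 0, 0.5, 0.048], [0, 0, 0, 0.575, 0.048], [0, 0, 0, 0.65, 0.048], [0, 0, 0, 0.725, 0.048]]])

```text
time: 14.95
ee_pos: [0.4734, -0.1215, 0.0227]
eef_rot: [0.838, -0.545, -0.003, 0.001]
ft_force: [0.4, 1.3, 0.9]
width: 0.0477
grip_force: 1.3
```

Emit:
jog_arm(increments=[[[0, 0, 0, 0.06, 0.048], [0, 0, 0, 0.06, 0.048], [0, 0, 0, 0.06, 0.03], [0, 0, 0, 0.06, 0.03], [0, 0, 0, 0.06, 0.03], [0, 0, 0, 0.06, 0.03], [0, 0, 0, 0.06, 0.03]]], grip_force=3)

```text
time: 15.65
ee_pos: [0.4736, -0.1217, 0.0228]
eef_rot: [0.806, -0.592, -0.003, 0.002]
ft_force: [0.5, 1.2, 0.9]
width: 0.0349
grip_force: 3.0
```

```bash
python3 go.py
```

```text
t 15.65 tcp [ 0.4736 -0.1217  0.0228] yaw -72.57 tilt [-7.e-03  8.e-04 -1.e+00] F [0.5 1.2 0.9] w 0.0349 g 3.0
```

Scaled: -0.08 m / 0.8 = -0.1, -0.04 m / 0.8 = -0.05.

```bash
python3 - <<'E'
from bench import r, camrig, close_job
import numpy as np
print(np.round(r.read_state()["joint_positions"],3))
E
```

```text
[-0.06   0.299  0.243  2.037 -0.096  0.823 -2.599]
```

Emit:
jog_arm(increments=[[[0, 0, 0, 0, 0.03], [0, 0, 0, 0, 0.03], [0, 0, -0.0125, 0, 0.03], [0, 0, -0.05, 0, 0.03], [0, 0, -0.1, 0, 0.03], [0, 0, -0.1, 0, 0.03]]], grip_force=12)

```text
time: 16.25
ee_pos: [0.4771, -0.1214, 0.1077]
eef_rot: [0.806, -0.591, 0.0, -0.0]
ft_force: [-0.0, -0.7, -0.2]
width: 0.0349
grip_force: 12.0
```

```bash
python3 go.py .5245 -.225 .103 -77; python3 - <<'E'
from bench import r, camrig, close_job
import numpy as np
print(np.round(r.read_state()["joint_positions"],3))
E
```

```text
t 16.25 tcp [ 0.4771 -0.1214  0.1077] yaw -72.5 tilt [ 3.e-04  2.e-04 -1.e+00] F [-0.  -0.7 -0.2] w 0.0349 g 12.0
[ 0.113  -0.0141  0.0047] turn 0.0786 dist 0.114
[-0.255  0.173  0.449  1.986 -0.089  1.001 -2.6  ]
```

Scaled: 0.113 m / 0.8 = 0.1413, 0.1 m / 0.8 = 0.125, -0.25 rad / 2 = -0.125.

Emit:
jog_arm(increments=[[[0, 0, 0, -0.05, 0.03], [0.0625, -0.0075, 0, -0.1, 0.03], [0.125, -0.015, 0, -0.125, 0.03], [0.1413, -0.0175, 0, -0.125, 0.03], [0.1413, -0.0175, 0.0125, -0.125, 0.03], [0.1413, -0.0175, 0.0125, -0.125, 0.03]]])

```text
time: 16.85
ee_pos: [0.5202, -0.2236, 0.0906]
eef_rot: [0.874, -0.486, -0.005, 0.002]
ft_force: [-0.5, 0.6, -0.6]
width: 0.0349
grip_force: 12.0
```

```bash
python3 go.py .5245 -.225 .1 -60; python3 - <<'E'
from bench import r, camrig, close_job
import cv2,pickle,numpy as np
from h import *
s=r.read_state(); T=np.array(s["ee_pos"]); print(np.round(s["joint_positions"],3))
c=camrig.camera("scene"); pickle.dump(c,open("hover.pkl","wb"))
u,v=proj(c,T-[0,0,.015]).astype(int); print("ring expected",proj(c,T-[0,0,.0138]),"bottom",proj(c,T-[0,0,.0228]),"stem tip px",proj(c,(.5245,-.225,.054)))
g=c["img"][v-16:v+30,u-16:u+17].mean(2).astype(int); print("u0",u-16)
for y in range(46): print(v-16+y,"".join("%4d"%x for x in g[y]))
E
```

```text
t 16.85 tcp [ 0.5202 -0.2236  0.0906] yaw -58.21 tilt [-0.0102  0.0016 -0.9999] F [-0.5  0.6 -0.6] w 0.0349 g 12.0
[ 0.0034 -0.0028 -0.0095] turn 0.0312 dist 0.01
[-0.06   0.369  0.461  1.805 -0.187  1.022 -2.113]
ring expected [369.97654    186.11708191] bottom [369.83130865 189.14083862] stem tip px [368.68007147 193.13074526]
u0 353
170  148 143 142 144 121  68  30  11   1  31  91 136 151 146 147 145 145 145 146 149 152 161 167 176 181 179 123  46  22  18  23  65 102
171  144 141 140 146 142  98  29  15   8  25  91 132 146 149 147 149 149 144 146 144 147 149 155 159 172 173 123  46  12   0  40 124 172
172  144 150 147 146 143 103  37   6  12  15  29  65 117 145 148 148 146 146 145 144 146 147 152 150 156 144  96  40  20  12  48 155 188
173  140 142 148 147 150 111  52   9  10  23  12  40 117 147 146 144 144 141 142 147 145 151 149 149 133  91  42  20   4  13  69 157 185
174  143 142 145 143 146 116  60  17  16  14  24  48 117 146 146 142 
[... 4984 characters left out ...]
 46  47  84 111
211   48  45  50  55  57  61  75 102 117 124 122  97  65  60  54  52  47  46  48  46  47  44  46  70  95 105 112 101  75  48  44  60  89
212   73  51  44  54  63  58  76  96 111 120 114  96  69  57  57  53  56  56  60  48  43  46  47  46  56  65  73  68  47  46  42  58  72
213  133 107  60  53  57  56  57  68  91  92  81  74  60  57  55  59  56  55  60  58  50  43  41  42  43  42  48  46  49  48  48  64  78
214  131 103  73  52  40  43  52  53  55  60  59  57  54  58  58  61  54  58  56  57  56  48  45  48  51  49  53  44  42  51  59  70  77
215  104  80  67  58  61  62  65  49  53  51  52  53  59  57  57  62  56  61  59  57  57  57  54  49  52  56  48  44  46  50  59  74  72
```

The ring is held level. Its body is at rows 182–192, columns 365–376, with the stem below at column 368. I'll centre over the stem and lower in checked steps.

Scaled: -0.0046 m / 0.8 = -0.0058, 0.001 m / 0.8 = 0.0013.

Emit:
jog_arm(increments=[[[0.0013, -0.0058, 0, 0, 0.03], [0.0013, -0.0058, 0, 0, 0.03], [0.0013, -0.0058, 0, 0, 0.03]]])

```text
time: 17.2
ee_pos: [0.5263, -0.2224, 0.0928]
eef_rot: [0.874, -0.486, -0.003, 0.001]
ft_force: [-0.7, 0.4, -0.7]
width: 0.0345
grip_force: 12.0
```

```bash
python3 go.py .5248 -.2242 .08 -58.2 .5248 -.2242 .066 -58.2
```

```text
t 17.2 tcp [ 0.5263 -0.2224  0.0928] yaw -58.13 tilt [-6.3e-03  5.0e-04 -1.0e+00] F [-0.7  0.4 -0.7] w 0.0345 g 12.0
[0.0008 0.0022 0.0128] turn 0.0013 dist 0.013
[0.0009 0.0021 0.0268] turn 0.0013 dist 0.027
```

Scaled: 0.013 m / 0.8 = 0.0163, 0.009 m / 0.8 = 0.0113.

Emit:
jog_arm(increments=[[[0.0013, 0.0025, 0, 0, 0.03], [0.0013, 0.0025, 0.0063, 0, 0.03], [0.0013, 0.0025, 0.0113, 0, 0.03], [0.0013, 0.0025, 0.0163, 0, 0.03], [0.0013, 0.0025, 0.0163, 0, 0.03], [0.0013, 0.0025, 0.0163, 0, 0.03]]])

```text
time: 17.8
ee_pos: [0.5247, -0.2251, 0.0794]
eef_rot: [0.874, -0.486, -0.003, 0.002]
ft_force: [-0.3, -0.2, -1.4]
width: 0.0346
grip_force: 12.0
```

```bash
python3 go.py .5248 -.2242 .066 -58.2
```

```text
t 17.8 tcp [ 0.5247 -0.2251  0.0794] yaw -58.2 tilt [-7.2e-03  3.0e-04 -1.0e+00] F [-0.3 -0.2 -1.4] w 0.0346 g 12.0
[-0.0006 -0.0007  0.0134] turn 0.0 dist 0.013
```

Scaled: 0.009 m / 0.8 = 0.0113, 0.006 m / 0.8 = 0.0075.

Emit:
jog_arm(increments=[[[0, 0, 0.0038, 0, 0.03], [0, 0, 0.0075, 0, 0.03], [0, 0, 0.0113, 0, 0.03], [0, 0, 0.0113, 0, 0.03]]])

```text
time: 18.2
ee_pos: [0.5244, -0.225, 0.07]
eef_rot: [0.874, -0.486, -0.003, 0.002]
ft_force: [0.2, -0.4, -0.5]
width: 0.0347
grip_force: 12.0
```

Emit:
jog_arm(increments=[[[0, 0, 0.0038, 0, 0.03], [0, 0, 0.0075, 0, 0.03], [0, 0, 0.0113, 0, 0.03], [0, 0, 0.0113, 0, 0.03]]])

```text
time: 18.6
ee_pos: [0.5243, -0.2249, 0.061]
eef_rot: [0.874, -0.486, -0.003, 0.002]
ft_force: [0.4, -0.5, -1.3]
width: 0.0346
grip_force: 12.0
```

No contact with the stem. I'll continue down to the boss.

Scaled: 0.014 m / 0.8 = 0.0175, 0.012 m / 0.8 = 0.015.

Emit:
jog_arm(increments=[[[0, 0, 0.005, 0, 0.03], [0, 0, 0.01, 0, 0.03], [0, 0, 0.015, 0, 0.03], [0, 0, 0.0175, 0, 0.03], [0, 0, 0.0175, 0, 0.03]]])

```text
time: 19.1
ee_pos: [0.5243, -0.225, 0.0471]
eef_rot: [0.874, -0.486, -0.003, 0.002]
ft_force: [-0.7, 0.4, -0.4]
width: 0.0347
grip_force: 12.0
```

Emit:
jog_arm(increments=[[[0, 0, 0.0013, 0, 0.03], [0, 0, 0.0025, 0, 0.03], [0, 0, 0.0038, 0, 0.03], [0, 0, 0.0038, 0, 0.03]]])

```text
time: 19.5
ee_pos: [0.5245, -0.2251, 0.0444]
eef_rot: [0.874, -0.486, -0.003, 0.002]
ft_force: [0.3, -0.4, -1.4]
width: 0.0344
grip_force: 12.0
```

Scaled: 0.0015 m / 0.8 = 0.0019, 0.001 m / 0.8 = 0.0013.

Emit:
jog_arm(increments=[[[0, 0, 0.0006, 0, 0.03], [0, 0, 0.0013, 0, 0.03], [0, 0, 0.0019, 0, 0.03], [0, 0, 0.0019, 0, 0.03]]])

```text
time: 19.9
ee_pos: [0.5245, -0.2251, 0.043]
eef_rot: [0.874, -0.486, -0.003, 0.002]
ft_force: [-0.1, -0.1, -0.5]
width: 0.0354
grip_force: 12.0
```

Emit:
jog_arm(increments=[[[0, 0, 0.0006, 0, 0.03], [0, 0, 0.0013, 0, 0.03], [0, 0, 0.0013, 0, 0.03]]])

```text
time: 20.2
ee_pos: [0.5246, -0.2251, 0.0428]
eef_rot: [0.874, -0.486, -0.003, 0.001]
ft_force: [-3.9, 1.7, 8.6]
width: 0.0346
grip_force: 12.0
```

Contact came at z = 0.043 as predicted, so the ring is seated. I'll release it and rise.

Scaled: -0.11 m / 0.8 = -0.1375, -0.08 m / 0.8 = -0.1.

Emit:
jog_arm(increments=[[[0, 0, -0.0006, 0, 0.03], [0, 0, -0.0006, 0, 0.03], [0, 0, -0.0006, 0, 0.036], [0, 0, -0.0006, 0, 0.038], [0, 0, -0.0006, 0, 0.044], [0, 0, -0.0006, 0, 0.048], [0, 0, -0.0125, 0, 0.048], [0, 0, -0.05, 0, 0.048], [0, 0, -0.1, 0, 0.048], [0, 0, -0.1375, 0, 0.048], [0, 0, -0.1375, 0, 0.048]]], grip_force=3)

```text
time: 21.3
ee_pos: [0.5276, -0.226, 0.1571]
eef_rot: [0.874, -0.486, 0.001, 0.0]
ft_force: [-0.8, -0.5, 0.0]
width: 0.0481
grip_force: 0.0
```

```bash
python3 go.py .4645 .0775 .155 12.57
```

```text
t 21.3 tcp [ 0.5276 -0.226   0.1571] yaw -58.2 tilt [ 8.0e-04 -1.3e-03 -1.0e+00] F [-0.8 -0.5  0. ] w 0.0481 g 0.0
[-0.2912 -0.1063  0.0017] turn -1.2351 dist 0.31
```

Scaled: -0.291 m / 0.8 = -0.3638, -0.106 m / 0.8 = -0.1325, -1.235 rad / 2 = -0.6175.

Emit:
jog_arm(increments=[[[-0.3638, -0.1325, 0, -0.075, 0.046], [-0.3638, -0.1325, 0, -0.15, 0.046], [-0.3638, -0.1325, 0, -0.225, 0.046], [-0.3638, -0.1325, 0, -0.3, 0.046], [-0.3638, -0.1325, 0, -0.375, 0.046], [-0.3638, -0.1325, 0, -0.45, 0.046], [-0.3638, -0.1325, 0, -0.525, 0.046], [-0.3638, -0.1325, 0, -0.6, 0.046], [-0.3638, -0.1325, 0, -0.6175, 0.046], [-0.3638, -0.1325, 0, -0.6175, 0.046]]])

```text
time: 22.3
ee_pos: [0.4618, 0.0782, 0.1524]
eef_rot: [0.994, 0.11, -0.004, -0.001]
ft_force: [-0.5, 0.1, 0.1]
width: 0.0461
grip_force: 0.0
```

```bash
python3 go.py .4645 .0775 .0784 12.57
python3 - <<'E'
from bench import r, camrig, close_job
import cv2,pickle,numpy as np
from h import *
c=camrig.camera("scene"); t=camrig.camera("top")
print(proj(c,(.5245,-.225,.038)),proj(t,(.5245,-.225,.038)))
pickle.dump({"scene":c,"top":t},open("ringon.pkl","wb"))
for n,k in(("scene",c),("top",t)):
    u,v=proj(k,(.5245,-.225,.038)).astype(int); g=k["img"][v-10:v+14,u-12:u+13].mean(2).astype(int); print(n,"u0",u-12)
    for y in range(24): print(v-10+y,"".join("%4d"%x for x in g[y]))
E
```

```text
t 22.3 tcp [0.4618 0.0782 0.1524] yaw 12.61 tilt [-7.1e-03  2.0e-04 -1.0e+00] F [-0.5  0.1  0.1] w 0.0461 g 0.0
[0.003  0.0015 0.074 ] turn 0.0007 dist 0.074
[368.43214448 198.37689386] [371.96329949 212.43580307]
scene u0 356
188  192 189 188 187 185 186 187 188 186 180 175 171 178 178 178 181 178 179 183 176 171 146 132 138 137
189  187 196 193 192 190 187 183 187 183 178 177 178 183 186 189 192 197 196 196 168 144 140 126 107  89
190  170 157 179 190 187 192 190 188 185 183 182 183 182 186 185 190 187 190 186 142 116 130 129 150 135
191  156 118 168 196 194 193 189 193 189 186 181 174 177 176 178 179 178 175 172 131  99 113 124 114  95
192  165 165 202 197 190 182 176 176 175 175 176 175 178 185 185 188 179 177 176 177 175 142 101  90  81
193  132 161 200 197 187 178 173 168 166 163 167 175 177 184 179 154 140 157 169 167 170 170 166 126  97
194  105 145 179 185 180 180 170 165 154 151 153 170 199 204 172 125 106 111 124 132 147 163 166 126  9
[... 3617 characters left out ...]
07  97  75  70  79  92 105 107 105 105 107 112 115 114 113 112 115 114
220  107 114 117 114 110 112 112 113 108  97  85  82  82  84  89  96 108 113 113 114 114 113 114 112 115
221  103 109 115 116 114 113 114 112 112 110 106 110 113 119 121 123 118 115 113 113 113 116 111 112 115
222   99 100 110 113 114 114 113 113 111 113 115 125 144 157 161 155 134 119 114 112 112 112 114 116 117
223  116 103 104 107 113 113 112 114 112 113 117 137 167 187 190 179 150 122 113 112 113 112 114 121 127
224  142 120  98  97 108 112 113 115 115 114 118 135 172 193 197 185 158 125 112 114 112 114 117 127 135
225  148 130 111 100 101 105 111 113 112 114 117 132 159 184 192 185 160 125 113 112 112 114 125 133 136
```

Both views show the ring lying flat round the stem, annulus at scene (369,199) and top (372.6,212). Now the cap.

Scaled: 0.071 m / 0.8 = 0.0888, 0.067 m / 0.8 = 0.0838.

Emit:
jog_arm(increments=[[[0.0025, 0.0013, 0.025, 0, 0.046], [0.0025, 0.0013, 0.0563, 0, 0.046], [0.0025, 0.0013, 0.07, 0, 0.046], [0.0025, 0.0013, 0.0788, 0, 0.046], [0.0025, 0.0013, 0.0838, 0, 0.046], [0.0025, 0.0013, 0.0888, 0, 0.046], [0.0025, 0.0013, 0.0888, 0, 0.046]]])

```text
time: 23.1
ee_pos: [0.4638, 0.0776, 0.0816]
eef_rot: [0.994, 0.109, -0.003, -0.001]
ft_force: [0.2, 0.2, -0.3]
width: 0.0462
grip_force: 0.0
```

```bash
python3 go.py .4645 .0775 .0784 12.57
```

```text
t 23.1 tcp [0.4638 0.0776 0.0816] yaw 12.56 tilt [-6.7e-03  3.0e-04 -1.0e+00] F [ 0.2  0.2 -0.3] w 0.0462 g 0.0
[0.0007 0.0003 0.0032] turn -0.0002 dist 0.003
```

Scaled: 0.0028 m / 0.8 = 0.0035, 0.0015 m / 0.8 = 0.0019.

Emit:
jog_arm(increments=[[[0, 0, 0.0019, 0, 0.046], [0, 0, 0.0035, 0, 0.046], [0, 0, 0.0035, 0, 0.046], [0, 0, 0.0035, 0, 0.03], [0, 0, 0.0035, 0, 0.03], [0, 0, 0.0035, 0, 0.03], [0, 0, 0.0035, 0, 0.03], [0, 0, 0.0035, 0, 0.03]]], grip_force=5)

```text
time: 23.9
ee_pos: [0.4637, 0.0776, 0.0788]
eef_rot: [0.994, 0.109, -0.003, -0.001]
ft_force: [-0.5, -0.0, 0.7]
width: 0.0354
grip_force: 5.0
```

```bash
python3 go.py
```

```text
t 23.9 tcp [0.4637 0.0776 0.0788] yaw 12.56 tilt [-6.8e-03  3.0e-04 -1.0e+00] F [-0.5 -0.   0.7] w 0.0354 g 5.0
```

Scaled: -0.06 m / 0.8 = -0.075, -0.0303 m / 0.8 = -0.0379.

Emit:
jog_arm(increments=[[[0, 0, 0, 0, 0.03], [0, 0, 0, 0, 0.03], [-0.0013, 0, -0.0021, 0, 0.03], [-0.0038, 0, -0.0065, 0, 0.03], [-0.0075, 0, -0.013, 0, 0.03], [-0.0113, 0, -0.0195, 0, 0.03], [-0.0156, 0, -0.0271, 0, 0.03], [-0.0219, 0, -0.0379, 0, 0.03], [-0.0219, 0, -0.075, 0, 0.03], [-0.0219, 0, -0.075, 0, 0.03]]], grip_force=15)

```text
time: 24.9
ee_pos: [0.4486, 0.0741, 0.1425]
eef_rot: [0.994, 0.109, -0.001, -0.001]
ft_force: [0.9, -0.2, -0.9]
width: 0.0349
grip_force: 15.0
```

```bash
python3 go.py .455 -.125 .139 12.57 .455 -.125 .055 12.57
```

```text
t 24.9 tcp [0.4486 0.0741 0.1425] yaw 12.55 tilt [-0.0015  0.002  -1.    ] F [ 0.9 -0.2 -0.9] w 0.0349 g 15.0
[-0.037   0.1957  0.0031] turn -0.0003 dist 0.199
[-0.0369  0.1959  0.0871] turn -0.0003 dist 0.218
```

Scaled: 0.196 m / 0.8 = 0.245, 0.147 m / 0.8 = 0.1838.

Emit:
jog_arm(increments=[[[-0.0113, 0.0613, 0, 0, 0.03], [-0.0225, 0.1225, 0, 0, 0.03], [-0.035, 0.1838, 0, 0, 0.03], [-0.0463, 0.245, 0, 0, 0.03], [-0.0463, 0.245, 0.05, 0, 0.03], [-0.0463, 0.245, 0.0875, 0, 0.03], [-0.0463, 0.245, 0.1063, 0, 0.03], [-0.0463, 0.245, 0.1088, 0, 0.03], [-0.0463, 0.245, 0.1088, 0, 0.03]]])

```text
time: 25.8
ee_pos: [0.4528, -0.1256, 0.052]
eef_rot: [0.994, 0.109, -0.004, -0.001]
ft_force: [-0.4, 0.2, -0.7]
width: 0.0348
grip_force: 15.0
```

Emit:
jog_arm(increments=[[[0, 0, 0.0038, 0, 0.03], [0, 0, 0.0075, 0, 0.03], [0, 0, 0.01, 0, 0.03], [0, 0, 0.0113, 0, 0.03], [0, 0, 0.0113, 0, 0.03]]], grip_force=8)

```text
time: 26.3
ee_pos: [0.4528, -0.1256, 0.0428]
eef_rot: [0.994, 0.109, -0.003, -0.001]
ft_force: [-0.4, 0.5, -0.1]
width: 0.0354
grip_force: 8.0
```

Scaled: 0.002 m / 0.8 = 0.0025, 0.001 m / 0.8 = 0.0013.

Emit:
jog_arm(increments=[[[0, 0, 0.0013, 0, 0.03], [0, 0, 0.0025, 0, 0.03], [0, 0, 0.0025, 0, 0.03]]], grip_force=6)

```text
time: 26.6
ee_pos: [0.4527, -0.1256, 0.0406]
eef_rot: [0.994, 0.109, -0.004, -0.001]
ft_force: [0.8, -0.3, -0.8]
width: 0.0349
grip_force: 6.0
```

Emit:
jog_arm(increments=[[[0, 0, 0.0013, 0, 0.03], [0, 0, 0.0025, 0, 0.03], [0, 0, 0.0025, 0, 0.03]]], grip_force=6)

```text
time: 26.9
ee_pos: [0.4527, -0.1256, 0.0386]
eef_rot: [0.994, 0.109, -0.003, -0.001]
ft_force: [1.1, -0.7, -1.0]
width: 0.0354
grip_force: 6.0
```

Scaled: 0.002 m / 0.8 = 0.0025, 0.001 m / 0.8 = 0.0013.

Emit:
jog_arm(increments=[[[0, 0, 0.0013, 0, 0.03], [0, 0, 0.0025, 0, 0.03], [0, 0, 0.0025, 0, 0.03]]], grip_force=6)

```text
time: 27.2
ee_pos: [0.4532, -0.1256, 0.037]
eef_rot: [0.994, 0.109, -0.003, -0.0]
ft_force: [0.3, 1.0, 1.6]
width: 0.0352
grip_force: 6.0
```

Emit:
jog_arm(increments=[[[0, 0, 0.0013, 0, 0.03], [0, 0, 0.0019, 0, 0.03]]], grip_force=6)

```text
time: 27.4
ee_pos: [0.4542, -0.1255, 0.0361]
eef_rot: [0.994, 0.11, -0.002, -0.0]
ft_force: [1.8, 1.4, 8.8]
width: 0.0356
grip_force: 6.0
```

```bash
python3 - <<'E'
from bench import r, camrig, close_job
from h import *
import numpy as np
c=camrig.camera("scene"); T=np.array(r.read_state()["ee_pos"]); u,v=proj(c,T-[0,0,.02]).astype(int)
cv2.imwrite("pics/d6.png",cv2.resize(c["img"][v-25:v+25,u-33:u+33,::-1],(792,600),interpolation=2)); print(u,v)
E
```

```text
366 226
```

The cap's edge touched the bench at z = 0.0375. I'll swing the grip in an arc about that edge to bring the cap upright.

Scaled: 0.0063 m / 0.8 = 0.0079, 0.0048 m / 0.8 = 0.006.

Emit:
jog_arm(increments=[[[0.002, 0, 0, 0, 0.03], [0.004, 0, 0.0005, 0, 0.03], [0.006, 0, 0.001, 0, 0.03], [0.0079, 0, 0.0018, 0, 0.03], [0.0079, 0, 0.0018, 0, 0.03]]], grip_force=4)

```text
time: 27.95
ee_pos: [0.4594, -0.1242, 0.0339]
eef_rot: [0.994, 0.11, -0.003, -0.0]
ft_force: [2.4, 0.3, 5.2]
width: 0.0356
grip_force: 4.0
```

Emit:
jog_arm(increments=[[[0.0019, 0, 0.0009, 0, 0.03], [0.0038, 0, 0.0018, 0, 0.03], [0.0054, 0, 0.0028, 0, 0.03], [0.0054, 0, 0.0028, 0, 0.03]]])

```text
time: 28.35
ee_pos: [0.4632, -0.1233, 0.0314]
eef_rot: [0.994, 0.109, -0.003, -0.0]
ft_force: [2.6, 0.9, 2.3]
width: 0.0354
grip_force: 4.0
```

Emit:
jog_arm(increments=[[[0.0018, 0, 0.0011, 0, 0.03], [0.0035, 0, 0.0023, 0, 0.03], [0.0035, 0, 0.0023, 0, 0.03]]])

```text
time: 28.65
ee_pos: [0.4651, -0.1229, 0.0294]
eef_rot: [0.994, 0.109, -0.004, -0.001]
ft_force: [-0.5, -1.4, 3.6]
width: 0.0357
grip_force: 4.0
```

Scaled: 0.004 m / 0.8 = 0.005, 0.002 m / 0.8 = 0.0025.

Emit:
jog_arm(increments=[[[0, 0, 0, 0, 0.036], [0, 0, 0, 0, 0.037], [0, 0, 0, 0, 0.038], [0, 0, 0, 0, 0.04], [0, 0, 0, 0, 0.044], [0, 0, 0.0025, 0, 0.046], [0, 0, 0.005, 0, 0.046], [0, 0, 0.005, 0, 0.03], [0, 0, 0.005, 0, 0.03], [0, 0, 0.005, 0, 0.03], [0, 0, 0.005, 0, 0.03]]], grip_force=3)

```text
time: 29.75
ee_pos: [0.4657, -0.1227, 0.0257]
eef_rot: [0.994, 0.109, -0.003, -0.001]
ft_force: [-0.1, 0.8, -1.5]
width: 0.036
grip_force: 3.0
```

Emit:
jog_arm(increments=[[[0, 0, 0, 0, 0.048], [0, 0, 0, 0, 0.048], [0, 0, 0, -0.06, 0.048], [0, 0, 0, -0.135, 0.048], [0, 0, 0, -0.21, 0.048], [0, 0, 0, -0.285, 0.048], [0, 0, 0, -0.36, 0.048], [0, 0, 0, -0.435, 0.048], [0, 0, 0, -0.51, 0.048], [0, 0, 0, -0.585, 0.048], [0, 0, 0, -0.66, 0.048], [0, 0, 0, -0.735, 0.048]]])

```text
time: 30.95
ee_pos: [0.4659, -0.1227, 0.0258]
eef_rot: [0.662, 0.75, -0.002, -0.003]
ft_force: [0.4, -0.6, -0.5]
width: 0.048
grip_force: 0.0
```

Emit:
jog_arm(increments=[[[0, 0, 0, -0.05, 0.048], [0, 0, 0, -0.05, 0.048], [0, 0, 0, -0.05, 0.03], [0, 0, 0, -0.05, 0.03], [0, 0, 0, -0.05, 0.03], [0, 0, 0, -0.05, 0.03], [0, 0, 0, -0.05, 0.03]]], grip_force=3)

```text
time: 31.65
ee_pos: [0.4659, -0.1227, 0.0258]
eef_rot: [0.626, 0.78, -0.002, -0.003]
ft_force: [1.2, -0.4, 0.5]
width: 0.0357
grip_force: 3.0
```

```bash
python3 go.py
```

```text
t 31.65 tcp [ 0.4659 -0.1227  0.0258] yaw 102.5 tilt [-6.7e-03  2.0e-04 -1.0e+00] F [ 1.2 -0.4  0.5] w 0.0357 g 3.0
```

Scaled: -0.08 m / 0.8 = -0.1, -0.04 m / 0.8 = -0.05.

Emit:
jog_arm(increments=[[[0, 0, 0, 0, 0.03], [0, 0, 0, 0, 0.03], [0, 0, -0.0125, 0, 0.03], [0, 0, -0.05, 0, 0.03], [0, 0, -0.1, 0, 0.03], [0, 0, -0.1, 0, 0.03], [0, 0, -0.1, 0, 0.03]]], grip_force=12)

```text
time: 32.35
ee_pos: [0.4668, -0.1228, 0.1069]
eef_rot: [0.626, 0.78, -0.001, -0.002]
ft_force: [-0.7, -0.2, -1.6]
width: 0.035
grip_force: 12.0
```

```bash
python3 go.py .5245 -.225 .106 102.5;  python3 - <<'E'
from bench import r, camrig, close_job
from h import *
import numpy as np
c=camrig.camera("scene"); T=np.array(r.read_state()["ee_pos"]); u,v=proj(c,T-[0,0,.02]).astype(int)
cv2.imwrite("pics/d7.png",cv2.resize(c["img"][v-25:v+25,u-33:u+33,::-1],(792,600),interpolation=2)); print(u,v)
E
```

```text
t 32.35 tcp [ 0.4668 -0.1228  0.1069] yaw 102.51 tilt [-0.0047  0.     -1.    ] F [-0.7 -0.2 -1.6] w 0.035 g 12.0
[-0.1122  0.0341  0.0006] turn 0.0002 dist 0.117
362 200
```

View pics/d7.png

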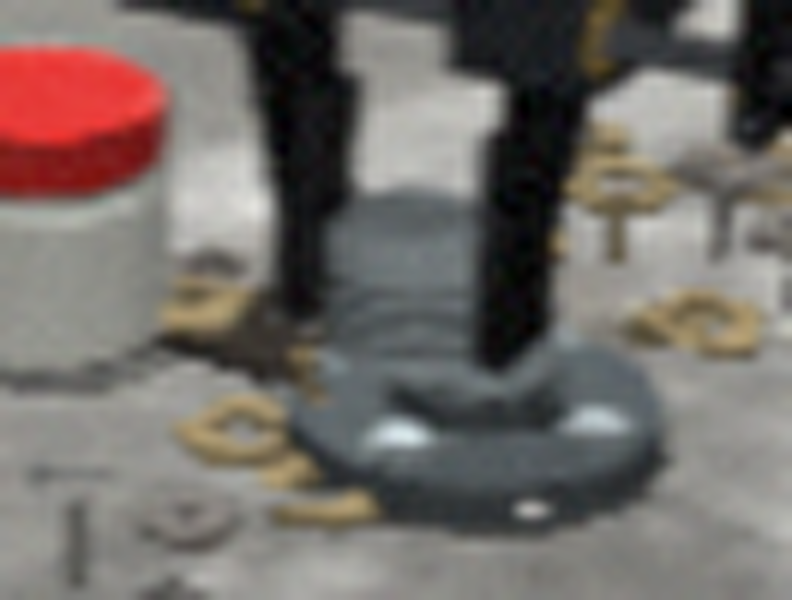

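The cap hangs upright between the fingers at (405,275), bevel up at (405,200) and grooves near (400,300), with the flange behind it. I'll move it over the stem.

Scaled: -0.112 m / 0.8 = -0.14, -0.1 m / 0.8 = -0.125.

Emit:
jog_arm(increments=[[[-0.05, 0.015, 0, 0, 0.03], [-0.1, 0.03, 0, 0, 0.03], [-0.125, 0.0375, 0, 0, 0.03], [-0.14, 0.0425, 0, 0, 0.03], [-0.14, 0.0425, 0, 0, 0.03], [-0.14, 0.0425, 0, 0, 0.03], [-0.14, 0.0425, 0, 0, 0.03]]])

```text
time: 33.1
ee_pos: [0.5234, -0.2232, 0.1051]
eef_rot: [0.625, 0.78, -0.002, -0.003]
ft_force: [-0.2, 1.0, -1.8]
width: 0.035
grip_force: 12.0
```

```bash
python3 go.py .5245 -.2250 .09 102.5
```

```text
t 33.1 tcp [ 0.5234 -0.2232  0.1051] yaw 102.6 tilt [-0.0075  0.0011 -1.    ] F [-0.2  1.  -1.8] w 0.035 g 12.0
[-0.0021  0.0008  0.0151] turn 0.0018 dist 0.015
```

Scaled: 0.014 m / 0.8 = 0.0175, 0.007 m / 0.8 = 0.0088.

Emit:
jog_arm(increments=[[[-0.0025, 0.0013, 0, 0, 0.03], [-0.0025, 0.0013, 0.0088, 0, 0.03], [-0.0025, 0.0013, 0.0175, 0, 0.03], [-0.0025, 0.0013, 0.0175, 0, 0.03], [-0.0025, 0.0013, 0.0175, 0, 0.03]]])

```text
time: 33.6
ee_pos: [0.5249, -0.2263, 0.0909]
eef_rot: [0.626, 0.78, -0.002, -0.003]
ft_force: [-0.1, -0.1, -0.6]
width: 0.0355
grip_force: 12.0
```

```bash
python3 go.py .5245 -.2250 .08 102.5
```

```text
t 33.6 tcp [ 0.5249 -0.2263  0.0909] yaw 102.52 tilt [-7.6e-03  5.0e-04 -1.0e+00] F [-0.1 -0.1 -0.6] w 0.0355 g 12.0
[0.0013 0.     0.0109] turn 0.0003 dist 0.011
```

Scaled: 0.012 m / 0.8 = 0.015, 0.008 m / 0.8 = 0.01.

Emit:
jog_arm(increments=[[[0.0013, 0, 0, 0, 0.03], [0.0013, 0, 0.005, 0, 0.03], [0.0013, 0, 0.01, 0, 0.03], [0.0013, 0, 0.015, 0, 0.03], [0.0013, 0, 0.015, 0, 0.03]]])

```text
time: 34.1
ee_pos: [0.5244, -0.2253, 0.0785]
eef_rot: [0.626, 0.78, -0.002, -0.003]
ft_force: [0.4, 0.4, -0.1]
width: 0.0349
grip_force: 12.0
```

Emit:
jog_arm(increments=[[[0, 0, 0.0038, 0, 0.03], [0, 0, 0.0075, 0, 0.03], [0, 0, 0.0113, 0, 0.03], [0, 0, 0.0138, 0, 0.03], [0, 0, 0.0138, 0, 0.03]]])

```text
time: 34.6
ee_pos: [0.5246, -0.2254, 0.068]
eef_rot: [0.626, 0.78, -0.002, -0.003]
ft_force: [-0.2, 0.3, -1.2]
width: 0.0353
grip_force: 12.0
```

Over the stem freely. Now the last 4 mm.

Scaled: 0.003 m / 0.8 = 0.0038, 0.002 m / 0.8 = 0.0025.

Emit:
jog_arm(increments=[[[0, 0, 0.0013, 0, 0.03], [0, 0, 0.0025, 0, 0.03], [0, 0, 0.0038, 0, 0.03], [0, 0, 0.0038, 0, 0.03]]])

```text
time: 35.0
ee_pos: [0.5247, -0.2254, 0.0652]
eef_rot: [0.626, 0.78, -0.002, -0.003]
ft_force: [0.7, 0.1, -1.5]
width: 0.0351
grip_force: 12.0
```

Emit:
jog_arm(increments=[[[0, 0, 0.0006, 0, 0.03], [0, 0, 0.0013, 0, 0.03], [0, 0, 0.0013, 0, 0.03]]])

```text
time: 35.3
ee_pos: [0.5247, -0.2254, 0.0643]
eef_rot: [0.626, 0.78, -0.002, -0.003]
ft_force: [0.5, -0.3, -0.9]
width: 0.0352
grip_force: 12.0
```

Emit:
jog_arm(increments=[[[0, 0, 0.0005, 0, 0.03], [0, 0, 0.0005, 0, 0.03]]])

```text
time: 35.5
ee_pos: [0.5247, -0.2254, 0.0639]
eef_rot: [0.626, 0.78, -0.002, -0.003]
ft_force: [0.1, -0.8, -1.0]
width: 0.0352
grip_force: 12.0
```

Scaled: 0.0004 m / 0.8 = 0.0005.

Emit:
jog_arm(increments=[[[0, 0, 0.0005, 0, 0.03], [0, 0, 0.0005, 0, 0.03]]])

```text
time: 35.7
ee_pos: [0.5248, -0.2254, 0.0638]
eef_rot: [0.626, 0.78, -0.002, -0.003]
ft_force: [-0.5, 0.5, 2.9]
width: 0.0352
grip_force: 12.1
```

Emit:
jog_arm(increments=[[[0, 0, 0.0005, 0, 0.03], [0, 0, 0.0005, 0, 0.03]]])

```text
time: 35.9
ee_pos: [0.5248, -0.2255, 0.0637]
eef_rot: [0.626, 0.78, -0.002, -0.003]
ft_force: [-3.6, 0.3, 7.4]
width: 0.0351
grip_force: 12.1
```

The cap contacted at z = 0.0638, which is the expected seat. I'll release, rise and check.

Scaled: 0.12 m / 0.8 = 0.15, -0.11 m / 0.8 = -0.1375.

Emit:
jog_arm(increments=[[[0, 0, -0.0005, 0, 0.03], [0, 0, -0.0005, 0, 0.03], [0, 0, -0.0005, 0, 0.036], [0, 0, -0.0005, 0, 0.038], [0, 0, -0.0005, 0, 0.044], [0, 0, -0.0005, 0, 0.05], [0, 0, -0.0125, 0, 0.05], [0, 0, -0.05, 0, 0.05], [0, 0, -0.1, 0, 0.05], [-0.025, 0.05, -0.1375, 0, 0.05], [-0.05, 0.1, -0.1375, 0, 0.05], [-0.075, 0.15, -0.1375, 0, 0.05]]], grip_force=3)

```text
time: 37.1
ee_pos: [0.658, -0.2584, 0.1752]
eef_rot: [0.626, 0.78, -0.001, -0.001]
ft_force: [0.9, -0.5, 0.3]
width: 0.05
grip_force: 0.0
```

Emit:
jog_arm(increments=[[[0, -0.0625, 0, 0, 0.05], [0, -0.125, 0, 0, 0.05], [0, -0.1875, 0, 0, 0.05], [0, -0.25, 0, 0, 0.05], [0, -0.25, 0, 0, 0.05]]])

```text
time: 37.6
ee_pos: [0.4539, -0.3045, 0.174]
eef_rot: [0.629, 0.778, -0.003, -0.004]
ft_force: [0.9, 0.4, -0.4]
width: 0.0498
grip_force: 0.0
```

```bash
python3 go.py; python3 - <<'E'
from bench import r, camrig, close_job
from h import *
import numpy as np
o=__import__("pickle").load(open("cams0.pkl","rb"))
for n in("scene","top"):
    k=camrig.camera(n); X=(.5245,-.225,.063); u,v=proj(k,X).astype(int); print(n,"cap top",proj(k,X).round(1),"cap under",proj(k,(.5245,-.225,.038)).round(1),"u0",u-13)
    g=k["img"][v-9:v+22,u-13:u+13].mean(2).astype(int)
    for y in range(31 if n=="scene" else 20): print(v-9+y,"".join("%4d"%x for x in g[y]))
    for nm,P in(("pot",(.6436,-.2048,.03)),("box",(.4747,-.4141,.02)),("r0",(.4779,.0169,.067)),("r1",(.451,.1379,.067))):
        a,b=proj(k,P).astype(int); sl=np.s_[b-6:b+7,a-6:a+7]; print(nm,np.abs(k["img"][sl].astype(int)-o[n]["img"][sl]).mean().round(1))
E
```

```text
t 37.6 tcp [ 0.4539 -0.3045  0.174 ] yaw 102.08 tilt [-9.2e-03  1.0e-04 -1.0e+00] F [ 0.9  0.4 -0.4] w 0.0498 g 0.0
scene cap top [368.8 190.1] cap under [368.4 198.4] u0 355
181  141 137 141 140 144 142 146 145 149 148 152 154 156 160 162 162 164 170 173 177 185 184 188 188 186 183
182  142 142 141 145 144 144 149 156 158 160 160 166 173 178 184 186 192 192 199 194 195 197 192 184 183 180
183  139 133 144 145 151 153 161 167 175 177 178 183 180 179 181 183 187 193 190 191 194 192 188 183 178 178
184  146 150 157 160 166 170 174 177 183 183 187 188 186 182 180 182 184 182 182 186 185 190 189 186 181 182
185  170 175 175 177 177 178 178 178 179 173 179 177 180 181 180 178 177 175 177 175 157 136 127 127 145 159
186  189 192 191 187 185 181 179 180 175 174 173 173 175 177 176 172 172 173 176 175 141 121 116 113 
[... 4330 characters left out ...]
115 114 119 119
216  154 174 174 159 133 103  72  61  73  98 127 147 161 170 174 173 167 151 136 118 108 107 108 109 110 113
217  123 133 137 131 115  95  68  58  61  76  97 119 136 143 146 144 139 126 114 106 106 107 108 108 108 114
218  108 110 111 111 108  96  76  62  57  61  67  80  95 104 108 104 103 101 104 106 106 107 106 103 102 109
219  105 109 109 108 108 102  88  69  65  58  53  56  61  66  70  76  86 102 106 106 105 101  95  88  84  94
220  102 109 109 110 108 103  97  79  67  63  61  61  62  58  66  77  92  98  96  97  89  84  80  74  73  84
221   97 105 110 110 108 106 104  93  78  69  65  69  75  81  82  80  79  77  77  75  72  69  71  73  75  83
pot 1.4
box 31.6
r0 1.3
r1 1.3
```

The cap sits level on the ring, with grooved sides at scene rows 194–201 and the ring below at rows 201–207. The rollers and jar are unchanged. The box pixels differ only because the arm now hangs near it.

```bash
python3 -c "
from bench import r, camrig, close_job
print(close_job())"
```

```text
the job is handed in; nothing more can be done
None
```

The job is handed in at about 38 s: the ring lies flat on the boss and the cap sits level on it, open side down, both lowered to contact. Each was first set down on the bench to square it up, and the ring settled flat there on its own when released. The rollers and jar look unmoved; the box's final view was partly blocked by the arm, but nothing went near it.

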